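Unlock, exercise and use a platform scale, then lock it for transit

ROBOT

A 6-joint arm with a two-finger parallel gripper is mounted at the origin on the work surface. World frame = base frame: x ahead of the robot, y to its left, z up, the work surface at z = 0. Lengths are in mm, angles in rad, forces in N, time in s.
With the tool pointing down it reaches from about 300 to 775 mm from the base axis. Payload 14.6 kg.
Tool frame: the origin (TCP) lies between the finger pads; the fingertips stand 22 mm ahead of it and the grasp point (between the pads) lies 3 mm ahead of it (finger_overhang is the distance from the TCP to the fingertips, in mm); z points along the fingers, y is the direction in which the jaws open and shut (so a half turn about z gives the same grasp; the last joint's range is limited). The gripper opens to 94 mm and grips with 3 to 60 N. Pads are 16 mm wide; open, the fingers measure 119 mm over their backs; the gripper's body (75 mm by 177 mm) begins 78 mm behind the grasp point.
Start: joints at [1.21, 0.3, 1.521, -0, 1.321, -0.067], TCP at [159.273, 526.423, 227.446] pointing down, gripper open.
Joint ranges: [-3.03, 3.03], [-0.79, 2.21], [0.23, 2.52], [-1.04, 4.18], [0, 3.07], [-2.55, 2.55]. Speed limits (rad/s): [2.22, 2.22, 2.57, 3.14, 3.14, 3.14].

INTERFACE

Orientations are given as [roll, pitch, yaw] about the fixed x, y, z axes, in that order (R = Rz(yaw) Ry(pitch) Rx(roll)).
In Python, from cell import * gives the robot as it stands.
- The arm moves only by the tool jog_arm, never from a script. Its argument "increments" is a list of rows, each a list of 7 numbers: the shift along the tool's x, y, z in cm, then the turn, a rotation vector about the tool's x, y, z in degrees, then the finger opening in cm, from 0 to 9.4. In form: [[x, y, z, wx, wy, wz, grip], ...]. A call has 1 to 20 rows; each row shifts and turns the commanded pose from where the row before left it, along the tool's axes as they then stand; what a row does not reach is not made up. A row lasts 1/8 s, in which the tool goes at most 62.5 mm and 10.7 degrees, less where a joint would pass 70% of its speed; a pose out of reach is approached as far as the arm can. A call is refused whole if a number of a shift passes 6.25 or a number of a turn 10.7, either way. A call with a gripper value outside its range is refused whole. The fingers move at their own pace and stop on an object; "squeeze" is the grip in N (left out, the last holds). Time passes only in rows, so rows that do not move let the fingers close. It gives the time, the measured TCP pose, the force and the opening at its end, in the units of the state.
- read_state(): the state, without advancing time (a new reading comes with each control period).
- camera(name): name is "scene" or "top" or "wrist"; returns a dict with "image" (400x640x3 uint8, red, green, blue), "K" (3x3 intrinsics, pixels), "rvec" (rotation vector, rad) and "tvec" (3), from world to camera coordinates, as OpenCV has them. Camera axes: x right, y down, z forward; pixel columns grow to the right and rows downward; lengths in mm; the calibration is good to about 2 mm. A picture is of the moment at which its call begins. There is no depth.
- sign_off(): hands the job in, once; it reports no verdict.
Trained networks look in a picture, given as the dict that the camera call returned (one of the last four; its "shot" number tells which), for a name from the list of things; names that differ only in an ending like _2 or _b are one class to them, and where a whole thing is asked for, a point or a joint stands for the part that bears it (a point fixed in the world has none). Each returns a list of dicts, best first, with "conf" (0 to 1); they miss things now and then, are a little off and sometimes report something else, mostly with a low value. They report only what shows in the picture. A call takes as long as a camera call. They do not tell look-alikes from the thing itself.
- recognise(picture, name): "centre" ([x, y, z] in mm, in the coordinates of the camera as it stood for that picture, good to about 4 mm: the middle of the surface that is visible of it).
- regions_of(picture, name): "mask" (400x640 bool, what is visible of it).
The state is a dict: "clock": time; "joints": joint angles; "qd": joint speeds; "effort": joint torques, N m; "eef_pos": TCP position; "eef_rot": TCP orientation; "wrist_force": force on the tool from outside, world axes, zero at the start; "moment": the same for the moment, N m; "finger_gap": finger opening in mm.
Only numpy, scipy, OpenCV 4.12 (cv2) and the standard library are available. Lean on these libraries where they do the work, as an engineer would, in place of code of your own. Each camera call takes 0.05 s, during which the arm holds its last target.

TASK

Release the scale's pan: pull its spring collar up, turn it until the latch finger stands well clear of the pan, and let the collar drop fully home; then press the bare pan down until the needle stands on the black band of the dial, hold it there for two seconds and let it come up. Stand all the brass castings from the bench upright on the pan together, take your hand away for two seconds so that they are weighed, then move them all into the plywood crate, standing upright. Finally lock the empty pan again with the collar, finger under the pan and collar fully home, leaving the tape, brush and bottle where they are.

Things in the scene. Friction and masses are not known exactly. Their poses are not given: they have to be found in the camera images.
- pan (a joint): How far the scale's pan has sunk, in m: 0 = fully up (empty), 0.028 = bottomed. Marked height (needle on the black band of the dial) = 0.016, within 0.003. Spring: starts to sink at about 3 N, then 700 N/m (about 14 N at the mark), well damped.
- pan_top (a point): Centre of the upper face of the scale's aluminium pan: flat, inside 170 mm (x) by 250 mm (y), lip 5 mm wide and 8 mm high; 72 mm above the bench when up. Its axes are the scale's (x away from its console, y along its length, z up). White housing fixed to the bench, 290 mm long in y; its console, 50 mm high and 90 mm wide, lies on the -x side.
- latch (a joint): Turn of the scale's transit latch about its vertical spindle, rad: 0 = locked (steel finger 60 mm long points to the pan, along the scale's +x, and sits under the pan's tab), 1.4 = released (finger points along the scale's +y); grows anticlockwise from above. Turns only with the collar up; cannot be locked while the pan is sunk.
- collar (a joint): How far the spring collar is pulled up, m: 0 = down home in its slot, 0.014 = end of travel. A cam wall stops turning unless the collar is 0.010 or more up; let go half-way round, it stays up on the wall at about 0.009. Spring 5 N at home, 8.5 N fully up, always pushing it down.
- collar_grip (a point): Where to grip the collar, on its vertical axis: a round ribbed steel sleeve, 42 mm in diameter, from 49 mm below to 21 mm above this point (spindle 18 mm higher). 109 mm above the bench when home; rises and turns with the collar (its x axis along the latch finger). Cam wall beside it: 73 mm high, out to 35 mm. Lies at x -0.135, y +0.070 from the pan's centre in the scale's axes.
- dial (a point): Centre of the round white dial (76 mm) lying face up on the console, with a black needle turning clockwise as the pan sinks (80 rad per m) and one broad black band at the marked height, 1.28 rad from rest.
- crate_in (a point): Centre of the inner floor (8 mm above the bench) of the open plywood crate, inside 124 mm (x) by 264 mm (y), 45 mm high outside, fixed to the bench; axes along its sides, z up. Room for three castings in a row along y.
- urn_mid (a point): Brass urn, round, 100 mm tall, widest 66 mm at mid-height, foot 62 mm, upright. Point: on its axis half-way up; z axis = up along it. Grip its neck, 30 mm in diameter, from 22 to 48 mm above this point. 0.3 to 0.5 kg. May be absent.
- candlestick_mid (a point): Brass candlestick, round, 110 mm tall, foot 68 mm. Point: on its axis half-way up; z axis = up. Stem 26 mm in diameter up to 45 mm above this point, then a rim of 38 mm on top. 0.27 to 0.45 kg. May be absent.
- bell_mid (a point): Brass hand bell standing on its mouth, round, 104 mm tall, mouth 68 mm. Point: on its axis half-way up; z axis = up. Handle 22 mm in diameter from 12 to 50 mm above this point. 0.25 to 0.43 kg. May be absent.
- censer_mid (a point): Covered brass censer, round, 96 mm tall, body 66 mm. Point: on its axis half-way up; z axis = up. Knob on the lid, 24 to 28 mm in diameter, from 12 to 44 mm above this point. 0.32 to 0.54 kg. May be absent.
- tape_mid (a point): Bystander: roll of packing tape lying flat, 96 mm across, 45 mm high; its centre.
- brush_grip (a point): Bystander: hand brush lying on the bench; its grip.
- polish_mid (a point): Bystander: grey bottle 64 mm across, 160 mm tall; its centre.
Things that resemble listed ones, but are neither listed nor needed, are in the scene too. Leave any blue or pink look-alike of the part that bears candlestick_mid alone. Leave any green or turquoise look-alike of the part that bears urn_mid alone.

How it is judged (in metres and radians):
On the way, in this order (a step that is already met when the one before it is completed fails the run):
1. the collar has been pulled up, turned to released and dropped home (value of joint latch above 1.25 rad and value of joint collar below 0.004 m), for 0.2 s.
2. the bare pan is held pressed down at the mark (16 mm, within 3 mm) for a second (value of joint pan between 0.013 and 0.019 m and horizontal distance between each of urn_mid, candlestick_mid, bell_mid, censer_mid and pan_top above 0.15 m), for 1 s.
3. all castings present stand upright on the pan, hands off, for a second (all of step 1 and contact force between the fingers and anything else below 0.2 N and x of urn_mid in the frame of pan_top between -0.087 and 0.087 m and y of urn_mid in the frame of pan_top between -0.127 and 0.127 m and z of urn_mid in the frame of pan_top below 0.054 m and angle between each of urn_mid, candlestick_mid, bell_mid, censer_mid's own z axis and vertical below 0.15 rad and x of candlestick_mid in the frame of pan_top between -0.087 and 0.087 m and y of candlestick_mid in the frame of pan_top between -0.127 and 0.127 m and z of candlestick_mid in the frame of pan_top below 0.059 m and x of bell_mid in the frame of pan_top between -0.087 and 0.087 m and y of bell_mid in the frame of pan_top between -0.127 and 0.127 m and z of bell_mid in the frame of pan_top below 0.056 m and x of censer_mid in the frame of pan_top between -0.087 and 0.087 m and y of censer_mid in the frame of pan_top between -0.127 and 0.127 m and z of censer_mid in the frame of pan_top below 0.052 m), for 1 s.
At the end, for the whole second after the job is handed in: All castings present stand upright (within 0.15 rad) on the crate's floor, inside it; the pan is up (under 3 mm), the latch is locked (under 0.15 rad) and the collar home (under 4 mm); all released (value of joint latch below 0.15 rad and value of joint collar below 0.004 m and value of joint pan below 0.003 m and contact force between the fingers and anything else below 0.2 N and x of urn_mid in the frame of crate_in between -0.062 and 0.062 m and y of urn_mid in the frame of crate_in between -0.132 and 0.132 m and z of urn_mid in the frame of crate_in below 0.056 m and angle between each of urn_mid, candlestick_mid, bell_mid, censer_mid's own z axis and vertical below 0.15 rad and x of candlestick_mid in the frame of crate_in between -0.062 and 0.062 m and y of candlestick_mid in the frame of crate_in between -0.132 and 0.132 m and z of candlestick_mid in the frame of crate_in below 0.061 m and x of bell_mid in the frame of crate_in between -0.062 and 0.062 m and y of bell_mid in the frame of crate_in between -0.132 and 0.132 m and z of bell_mid in the frame of crate_in below 0.058 m and x of censer_mid in the frame of crate_in between -0.062 and 0.062 m and y of censer_mid in the frame of crate_in between -0.132 and 0.132 m and z of censer_mid in the frame of crate_in below 0.054 m); the robot touches nothing.
It fails at once if a bystander (tape, brush, bottle) is moved by more than 30 mm (distance of any of tape_mid, brush_grip, polish_mid from where it was at the start of the episode above 0.03 m).
Of urn, candlestick, bell, censer only 2 to 3 are there at a start; the rules pass over those that are not, and their reading is None.
At some moment in a run one of urn, candlestick, bell, censer may be knocked a few centimetres aside while the robot is not near it.
It also fails if it takes over 210 s, if anything falls off the work surface, if the arm or the gripper's body presses on something with over 40 N, if the wrist force passes 120 N, or if a joint passes its speed limit or range.

## Working session

There is one attempt and no reset: what is moved stays moved. The work goes in short steps, Python scripts to look and compute and a tool call to move; the robot and the scene stay as the last step left them, time stands still between calls to the robot, and variables do not carry over. Pictures are saved under pics/ and viewed, and the job is handed in when it is done.

Besides the shell and the picture viewer there is one more tool, called as name(argument=value, ...), one argument or row to a line, values as JSON. jog_arm: Moves the arm, as the interface text tells. Its arguments: {"type":"object","properties":{"increments":{"type":"array"},"squeeze":{"type":"number"}},"required":["increments"]}

```bash
ls; mkdir -p pics; python3 - <<'E'
from cell import *
import cv2
print(read_state())
for n in ["scene","top","wrist"]:
    c=camera(n); cv2.imwrite(f"pics/{n}0.png",c["image"][:,:,::-1]); print(n,c["K"].tolist(),c["rvec"],c["tvec"],c["shot"])
E
```

```text
pics
{'clock': 0.0, 'joints': array([ 1.21041866e+00,  3.00461177e-01,  1.52159616e+00,  5.38843458e-06,
        1.32070956e+00, -6.65978815e-02]), 'qd': array([-1.16037456e-03,  5.68640545e-05, -5.67200775e-05, -1.13335421e-03,
       -3.25600804e-04,  3.87822540e-04]), 'effort': array([-7.48571620e-04, -5.31818676e+01, -3.52739418e+01,  7.08112679e-02,
        2.44912470e-02, -1.01363171e-04]), 'eef_pos': array([159.17815489, 526.20499409, 226.88538337]), 'eef_rot': array([-3.14042136e+00, -8.33521040e-05,  2.84781148e+00]), 'wrist_force': array([-0.65761656,  0.37989888, -0.886677  ]), 'moment': array([ 0.0714427 , -0.0246626 , -0.04543393]), 'finger_gap': 93.98551601286117}
scene [[377.9749903440831, 0.0, 321.1299813598766], [0.0, 377.9749903440831, 200.01831509831976], [0.0, 0.0, 1.0]] [ 2.13684503  1.36728636 -0.47017282] [-137.54771683 -350.99937509 1471.78062676] 1
top [[373.8587073199339, 0.0, 314.47856872037704], [0.0, 373.8587073199339, 191.32281231942702], [0.0, 0.0, 1.0]] [ 2.14555767 -2.11590225  0.19627779] [-133.41693031  557.51264079 1200.95096718] 2
wrist [[276.9217689719284, 0.0, 319.9740105543453], [0.0, 276.9217689719284, 204.8491501979442], [0.0, 0.0, 1.0]] [-2.32635428 -1.72339454 -0.25437493] [-550.45406945  -27.95474728  392.44215362] 3
```

View pics/scene0.png

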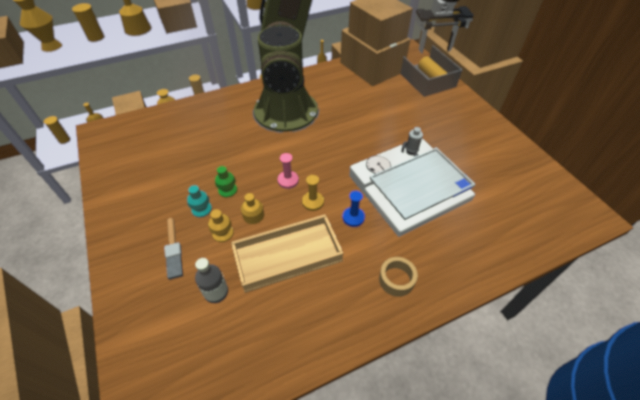

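View pics/top0.png

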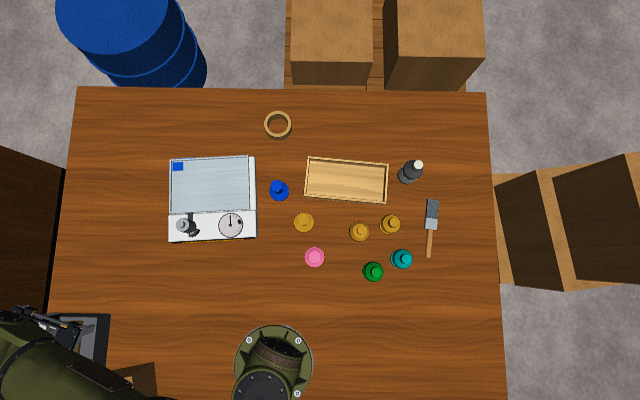

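View pics/wrist0.png

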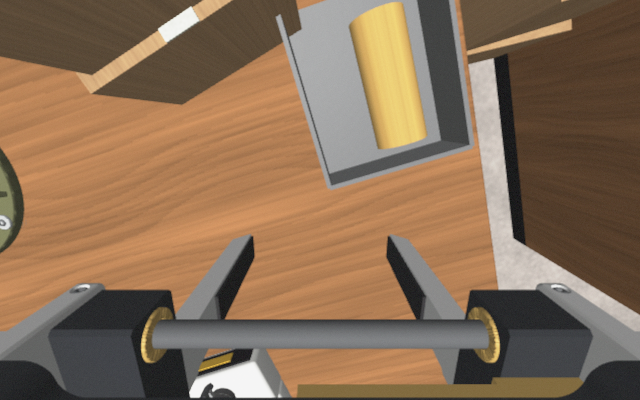

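Top view: scale at about (212,198) with the collar at (186,226). The crate is at (346,180). Brass castings are at (304,222), (359,232) and (390,224). Look-alikes: blue, pink, green and turquoise.

```bash
cat > h.py <<'E'
from cell import *
import numpy as np, cv2
def rt(c):
    R=cv2.Rodrigues(np.array(c["rvec"],float))[0]; return R,np.array(c["tvec"],float).reshape(3)
def w(c,p):
    R,t=rt(c); return R.T@(np.array(p,float)-t)
def ray(c,u,v,z):
    R,t=rt(c); K=np.array(c["K"]); d=R.T@np.linalg.inv(K)@[u,v,1]; o=-R.T@t
    return o+d*(z-o[2])/d[2]
def px(c,p):
    R,t=rt(c); q=np.array(c["K"])@(R@np.array(p,float)+t); return q[:2]/q[2]
def save(c,n,crop=None,s=1):
    im=c["image"][:,:,::-1]
    if crop: x0,y0,x1,y1=crop; im=im[y0:y1,x0:x1]
    im=cv2.resize(im,None,fx=s,fy=s,interpolation=cv2.INTER_CUBIC); cv2.imwrite("pics/"+n+".png",im)
def find(c,name,mc=0.2):
    for r in recognise(c,name):
        if r["conf"]>mc:
            p=w(c,r["centre"]); print(name,round(r["conf"],2),p.round(0),px(c,p).round(0))
E
python3 - <<'E'
from h import *
for n in ["top","scene"]:
    c=camera(n); print(n)
    for k in ["pan_top","latch","collar_grip","dial","crate_in","urn_mid","candlestick_mid","bell_mid","censer_mid","tape_mid","brush_grip","polish_mid"]: find(c,k)
    if n=="top": save(c,"topA",(150,140,270,260),5); save(c,"topB",(260,140,440,300),4)
    else: save(c,"scA",(340,120,480,240),5); save(c,"scB",(150,140,380,310),3)
E
```

```text
top
pan_top 0.89 [578. 220.  73.] [210. 183.]
latch 0.58 [435. 272. 118.] [186. 225.]
collar_grip 0.62 [428. 270. 122.] [186. 227.]
dial 0.92 [527. 212.  70.] [211. 198.]
crate_in 0.81 [ 604. -236.    7.] [346. 181.]
urn_mid 0.9 [ 452. -368.   62.] [388. 224.]
urn_mid 0.75 [ 300. -312.   63.] [372. 271.]
urn_mid 0.56 [ 337. -402.   58.] [399. 260.]
candlestick_mid 0.68 [455. -94.  24.] [305. 223.]
candlestick_mid 0.58 [558.  -7.  21.] [280. 193.]
candlestick_mid 0.33 [573. 223.  67.] [209. 185.]
censer_mid 0.81 [ 422. -268.   51.] [357. 233.]
censer_mid 0.61 [ 467. -517.   15.] [429. 222.]
tape_mid 0.91 [797.   4.  47.] [278. 123.]
brush_grip 0.91 [ 469. -518.   14.] [429. 221.]
scene
pan_top 0.67 [580. 215.  66.] [420. 184.]
latch 0.67 [450. 267.  96.] [413. 145.]
collar_grip 0.72 [451. 271. 108.] [415. 142.]
dial 0.92 [568. 196.  71.] [413. 182.]
crate_in 0.74 [ 603. -239.    4.] [285. 255.]
urn_mid 0.88 [ 476. -378.   56.] [221. 228.]
urn_mid 0.84 [ 319. -319.   59.] [226. 182.]
urn_mid 0.66 [453. 268. 109.] [414. 142.]
urn_mid 0.58 [ 358. -411.   56.] [200. 201.]
candlestick_mid 0.81 [473. -99.  22.] [312. 202.]
candlestick_mid 0.72 [ 354. -131.   21.] [288. 179.]
candlestick_mid 0.55 [573.  -7.  20.] [353. 216.]
censer_mid 0.6 [ 443. -280.   53.] [251. 208.]
tape_mid 0.63 [802.   7.  37.] [399. 275.]
brush_grip 0.83 [ 480. -519.   20.] [175. 254.]
brush_grip 0.62 [581. 216.  74.] [421. 182.]
brush_grip 0.55 [ 604. -238.    6.] [286. 255.]
polish_mid 0.89 [ 650. -440.   98.] [212. 281.]
```

View pics/topA.png

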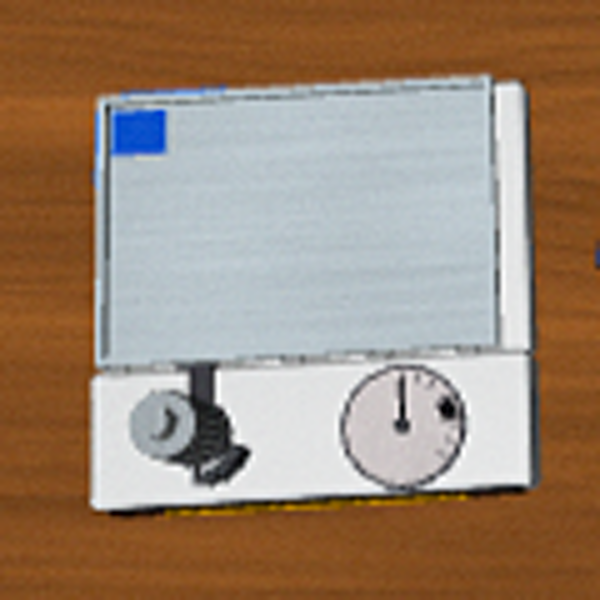

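View pics/topB.png

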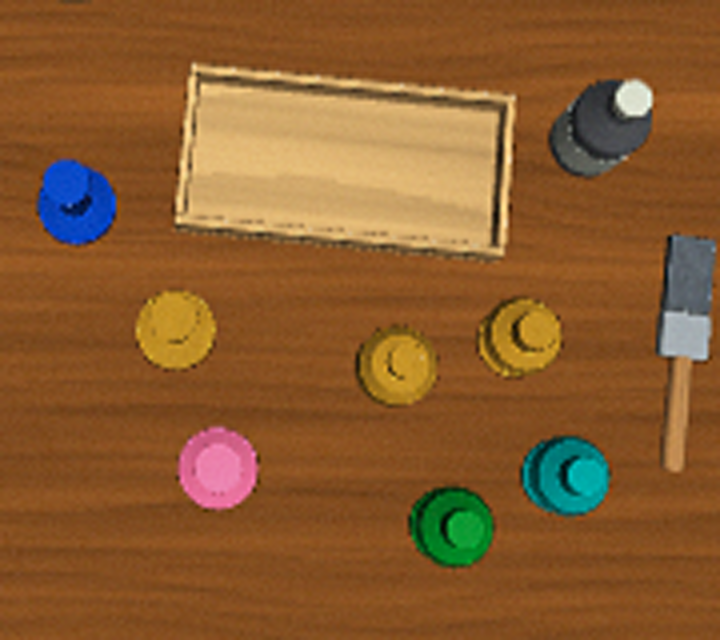

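View pics/scA.png

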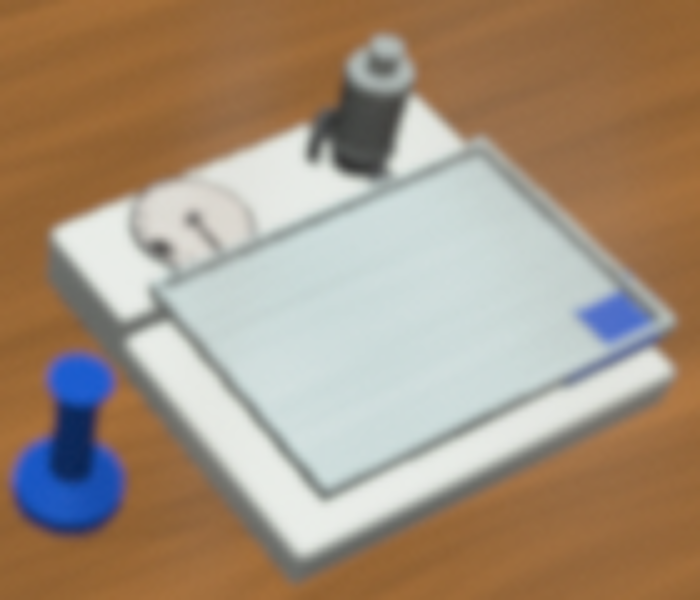

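View pics/scB.png

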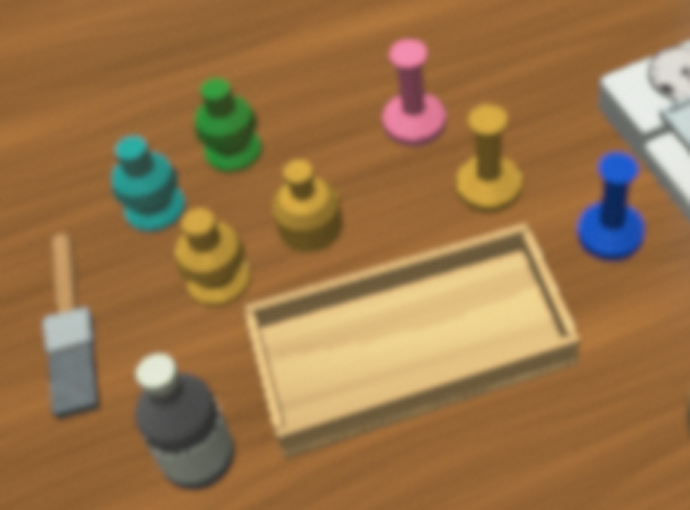

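```bash
cat >> h.py <<'E'
def quad(pts):
    p=np.array(pts); (cx,cy),(a,b),an=cv2.minAreaRect(p[:,:2].astype(np.float32)); return p[:,:2].mean(0),a,b,an
E
python3 - <<'E'
from h import *
c=camera("top")
A=lambda u,v,z: ray(c,150+(u+.5)/5-.5,140+(v+.5)/5-.5,z)
B=lambda u,v,z: ray(c,260+(u+.5)/4-.5,140+(v+.5)/4-.5,z)
P=[A(97,97,80),A(491,77,80),A(497,350,80),A(98,367,80)]
for p in P: print(p.round(0))
print(quad(P)); 
print("coll",A(163,424,148),A(160,428,130))
d=A(403,427,52);print("dial",d)
C=[B(192,65,45),B(515,96,45),B(502,256,45),B(177,226,45)]
for p in C: print(p.round(0))
print(quad(C))
print("can",B(177,325,110),"urn",B(537,332,100),"cen",B(404,360,96))
print("blue",B(70,180,110),"pink",B(219,466,110),"green",B(464,528,100),"tq",B(583,475,100),"pol",B(633,98,160),B(597,140,80))
s=camera("scene")
S=lambda u,v,z: ray(s,150+(u+.5)/3-.5,140+(v+.5)/3-.5,z)
print("scene can",S(488,120,110),"urn",S(199,222,100),"cen",S(298,171,96))
sa=lambda u,v,z: ray(s,340+(u+.5)/5-.5,120+(v+.5)/5-.5,z)
print("coll",sa(386,48,148),sa(380,72,130))
P=[sa(484,140,80),sa(677,320,80),sa(327,497,80),sa(152,290,80)]
print([p.round(0) for p in P],quad(P))
E
```

```text
[656. 357.  80.]
[673.  97.  80.]
[491.  85.  80.]
[476. 342.  80.]
(array([573.95689792, 220.44657809]), 182.8011932373047, 260.31719970703125, 3.8866465091705322)
coll [434.22906716 273.58511457 148.        ] [433.28145584 281.48923984 130.        ]
dial [442.62914237 149.56800808  52.        ]
[ 683. -101.   45.]
[ 660. -376.   45.]
[ 522. -363.   45.]
[543. -90.  45.]
(array([ 602.05111303, -232.48098707]), 276.7989807128906, 140.02301025390625, 85.20674133300781)
can [453.82701867 -93.35049235 110.        ] urn [ 453.25281469 -378.29551256  100.        ] cen [ 429.97520284 -273.19406523   96.        ]
blue [568.54272831  -5.85651774 110.        ] pink [ 345.25352944 -127.76263681  110.        ] green [ 300.58079938 -318.0306856   100.        ] tq [ 342.19595098 -411.46403563  100.        ] pol [ 629.72106508 -443.97823218  160.        ] [ 614.4308343  -436.06415929   80.        ]
scene can [462.42091248 -91.20134096 110.        ] urn [ 457.38205887 -378.50149825  100.        ] cen [ 434.59250494 -277.0869234    96.        ]
coll [437.69994066 278.3901197  148.        ] [439.38783248 277.07519148 130.        ]
[array([480., 342.,  80.]), array([656., 356.,  80.]), array([679.,  94.,  80.]), array([504.,  82.,  80.])] (array([579.63748161, 218.73833977]), 176.97181701660156, 264.3724060058594, 4.966287612915039)
```

```bash
cat >> h.py <<'E'
def Rm(r):
    from scipy.spatial.transform import Rotation as Q
    return Q.from_euler("xyz",r).as_matrix()
def goto(t,yaw=None):
    "prints the tool-frame shift (cm) and the yaw turn needed (deg, tool wz) ; shift first, then turn"
    s=read_state(); R=Rm(s["eef_rot"]); d=R.T@(np.array(t,float)-s["eef_pos"])/10
    print("pos",s["eef_pos"].round(1),"yaw",s["eef_rot"][2].round(3),"gap",s["finger_gap"].round(1),"F",np.array(s["wrist_force"]).round(1),"t",s["clock"])
    print("shift cm",d.round(2), "" if yaw is None else "wz deg %.1f"%-np.degrees((yaw-s["eef_rot"][2]+np.pi)%(2*np.pi)-np.pi))
    print("|d|",np.linalg.norm(d).round(1))
E
python3 -c "
from h import *
goto([435.5,279.7,235],1.646)"
```

```text
Traceback (most recent call last):
  File "h.py", line 28, in goto
    print("pos",s["eef_pos"].round(1),"yaw",s["eef_rot"][2].round(3),"gap",s["finger_gap"].round(1),"F",np.array(s["wrist_force"]).round(1),"t",s["clock"])
                                                                           ^^^^^^^^^^^^^^^^^^^^^
AttributeError: 'float' object has no attribute 'round'
```

jog_arm(
  increments=[
    [-3.35, -1.55, 0, 0, 0, 0, 9.4],
    [-3.35, -1.55, 0, 0, 0, 0, 9.4],
    [-3.35, -1.55, 0, 0, 0, 0, 9.4],
    [-3.35, -1.55, 0, 0, 0, 0, 9.4],
    [-3.35, -1.55, 0, 0, 0, 0, 9.4],
    [-3.35, -1.55, 0, 0, 0, 0, 9.4],
    [-3.35, -1.55, 0, 0, 0, 0, 9.4],
    [-3.35, -1.55, 0, 0, 0, 0, 9.4],
    [-3.35, -1.55, 0, 0, 0, 0, 9.4],
    [-3.35, -1.55, 0, 0, 0, 0, 9.4],
    [0, 0, 0, 0, 0, 8.6, 9.4],
    [0, 0, 0, 0, 0, 8.6, 9.4],
    [0, 0, 0, 0, 0, 8.6, 9.4],
    [0, 0, 0, 0, 0, 8.6, 9.4],
    [0, 0, 0, 0, 0, 8.6, 9.4],
    [0, 0, 0, 0, 0, 8.6, 9.4],
    [0, 0, 0, 0, 0, 8.6, 9.4],
    [0, 0, 0, 0, 0, 8.6, 9.4],
    [0, 0, 0, 0, 0, 0, 9.4],
  ],
)

```text
clock: 3.92
eef_pos: [435.1, 281.1, 227.5]
eef_rot: [3.141, -0.0, 1.648]
wrist_force: [-0.2, 0.2, 0.6]
finger_gap: 94.0
```

```bash
python3 -c "
from h import *
goto([435.5,279.7,235],1.646)
c=camera('wrist'); save(c,'w1'); print(px(c,[435.5,279.7,130]),px(c,[435.5,279.7,148])); find(c,'collar_grip')
c=camera('top');find(c,'urn_mid');find(c,'censer_mid');find(c,'candlestick_mid')"
```

```text
Traceback (most recent call last):
  File "h.py", line 28, in goto
    print("pos",s["eef_pos"].round(1),"yaw",s["eef_rot"][2].round(3),"gap",s["finger_gap"].round(1),"F",np.array(s["wrist_force"]).round(1),"t",s["clock"])
                                                                           ^^^^^^^^^^^^^^^^^^^^^
AttributeError: 'float' object has no attribute 'round'
```

```bash
sed -i 's/s\["finger_gap"\].round(1)/round(float(s["finger_gap"]),1)/' h.py; python3 -c "
from h import *
goto([435.5,279.7,235],1.646)
c=camera('wrist'); save(c,'w1'); print(px(c,[435.5,279.7,130]),px(c,[435.5,279.7,148])); find(c,'collar_grip')
c=camera('top');find(c,'urn_mid');find(c,'censer_mid');find(c,'candlestick_mid')"
```

```text
pos [435.1 281.1 227.5] yaw 1.648 gap 94.0 F [-0.2  0.2  0.6] t 3.925
shift cm [-0.14  0.03 -0.75] wz deg 0.1
|d| 0.8
[321.05417671 215.24560451] [321.12094514 221.68162949]
urn_mid 0.88 [ 299. -315.   62.] [373. 272.]
urn_mid 0.6 [ 338. -402.   59.] [399. 260.]
urn_mid 0.53 [ 453. -370.   60.] [389. 224.]
censer_mid 0.72 [ 421. -271.   50.] [358. 233.]
candlestick_mid 0.87 [458. -90.  25.] [303. 222.]
candlestick_mid 0.86 [561.  -3.  18.] [279. 192.]
candlestick_mid 0.57 [ 341. -127.   23.] [314. 258.]
```

View pics/w1.png

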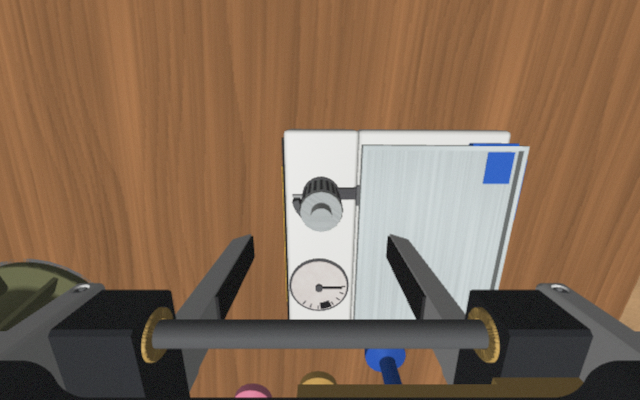

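```bash
python3 -c "
from h import *
c=camera('wrist'); save(c,'w2',(260,100,560,340),2.6); print(ray(c,321,211,130))
P=[ray(c,361,146,80),ray(c,528,147,80)];print(P)
s=read_state();print(px(c,s['eef_pos']-[0,0,22]))
print(ray(c,319,287,52))
"
```

```text
[435.10832359 284.01946553 130.        ]
[array([473.86278226, 344.54674929,  80.        ]), array([653.68816959, 357.15948769,  80.        ])]
[320.92120323 248.02298036]
[443.0150902 148.8325459  52.       ]
```

View pics/w2.png

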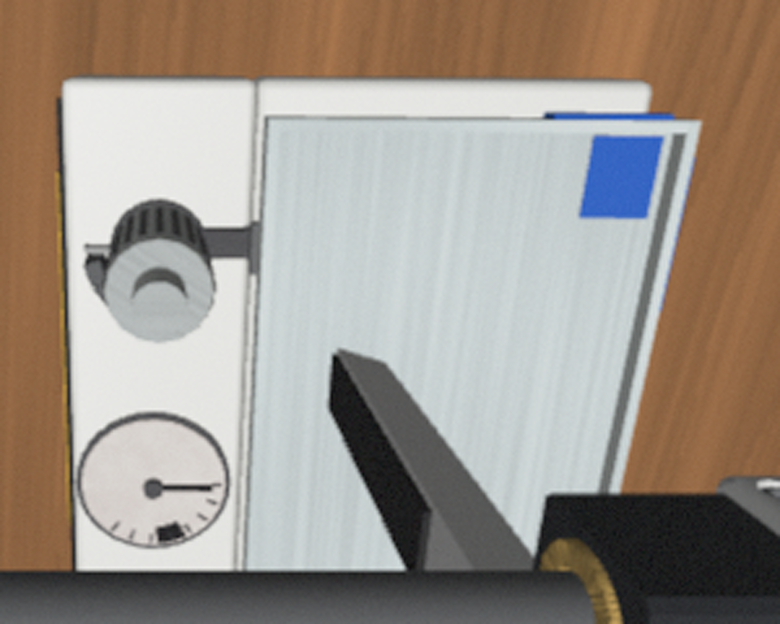

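Sleeve top is at (321,211) in the wrist view, which puts it at about (435,282). That agrees with the pan geometry within a few mm. Descending to grip the collar.

jog_arm(
  increments=[
    [0.05, 0.03, 3, 0, 0, 0, 9.4],
    [0, 0, 3, 0, 0, 0, 9.4],
    [0, 0, 3, 0, 0, 0, 9.4],
    [0, 0, 2, 0, 0, 0, 7],
    [0, 0, 0.5, 0, 0, 0, 5.5],
    [0, 0, 0, 0, 0, 0, 4.6],
    [0, 0, 0, 0, 0, 0, 4.4],
    [0, 0, 0, 0, 0, 0, 4.0],
    [0, 0, 0, 0, 0, 0, 3.5],
    [0, 0, 0, 0, 0, 0, 3.5],
    [0, 0, 0, 0, 0, 0, 3.5],
  ],
  squeeze=40,
)

```text
clock: 5.65
eef_pos: [435.7, 281.7, 112.9]
eef_rot: [3.14, -0.0, 1.647]
wrist_force: [3.0, -0.7, 5.3]
finger_gap: 41.8
```

jog_arm(
  increments=[
    [0, 0, -0.4, 0, 0, 0, 3.5],
    [0, 0, -0.4, 0, 0, 0, 3.5],
    [0, 0, -0.4, 0, 0, 0, 3.5],
    [0, 0, -0.1, 0, 0, 0, 3.5],
    [0, 0, 0, 0, 0, 0, 3.5],
    [0, 0, 0, 0, 0, 0, 3.5],
  ],
)

```text
clock: 6.4
eef_pos: [435.6, 281.6, 124.8]
eef_rot: [3.141, -0.0, 1.647]
wrist_force: [7.0, 1.4, -8.7]
finger_gap: 41.4
```

jog_arm(
  increments=[
    [0, 0, -0.05, 0, 0, -5, 3.5],
    [0, 0, 0, 0, 0, -7, 3.5],
    [0, 0, 0, 0, 0, -7, 3.5],
    [0, 0, 0, 0, 0, -7, 3.5],
    [0, 0, 0, 0, 0, -7, 3.5],
    [0, 0, 0, 0, 0, -7, 3.5],
    [0, 0, 0, 0, 0, -7, 3.5],
    [0, 0, 0, 0, 0, -7, 3.5],
    [0, 0, 0, 0, 0, -7, 3.5],
    [0, 0, 0, 0, 0, -7, 3.5],
    [0, 0, 0, 0, 0, -7, 3.5],
    [0, 0, 0, 0, 0, -5, 3.5],
    [0, 0, 0, 0, 0, 0, 3.5],
    [0, 0, 0, 0, 0, 0, 3.5],
  ],
)

```text
clock: 8.15
eef_pos: [435.2, 281.4, 125.1]
eef_rot: [-3.141, -0.0, 3.043]
wrist_force: [6.5, 0.8, -8.7]
finger_gap: 41.3
```

```bash
python3 -c "
from h import *
s=read_state();print(s['moment'])
c=camera('top'); save(c,'t2',(150,140,270,260),5)"
```

```text
[ 0.33125877 -1.23234335  0.03954846]
```

View pics/t2.png

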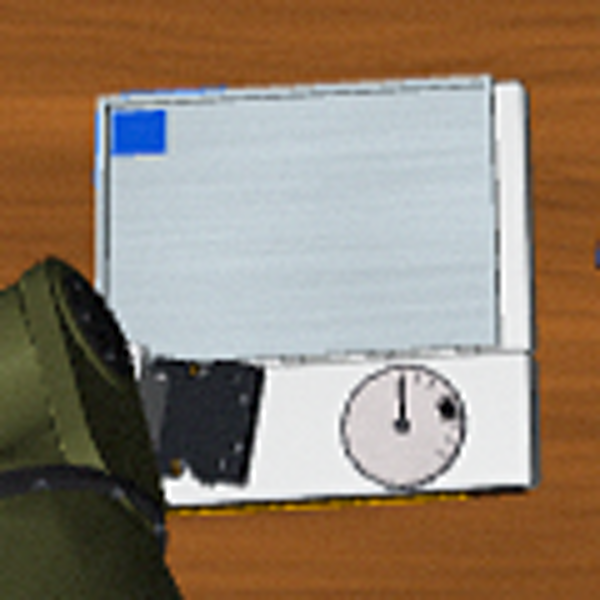

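jog_arm(
  increments=[
    [0, 0, 0.4, 0, 0, 0, 3.5],
    [0, 0, 0.4, 0, 0, 0, 3.5],
    [0, 0, 0.4, 0, 0, 0, 3.5],
    [0, 0, 0.1, 0, 0, 0, 3.5],
    [0, 0, 0, 0, 0, 0, 3.5],
    [0, 0, 0, 0, 0, 0, 6.5],
    [0, 0, 0, 0, 0, 0, 7],
    [0, 0, 0, 0, 0, 0, 7],
    [0, 0, -3, 0, 0, 0, 7],
    [0, 0, -4, 0, 0, 0, 7],
    [0, 0, -4, 0, 0, 0, 7],
    [0, 0, 0, 0, 0, 0, 7],
  ],
)

```text
clock: 9.7
eef_pos: [436.0, 282.1, 225.7]
eef_rot: [3.139, 0.004, 3.043]
wrist_force: [0.8, 0.5, 0.5]
finger_gap: 69.6
```

```bash
python3 -c "
from h import *
goto([576,220,200],1.646)
c=camera('scene'); save(c,'s2',(340,80,480,240),4)
c=camera('wrist'); save(c,'w3')"
```

```text
pos [436.  282.1 225.7] yaw 3.043 gap 69.6 F [0.8 0.5 0.5] t 9.7
shift cm [-14.53  -4.81   2.61] wz deg 80.1
|d| 15.5
```

View pics/w3.png

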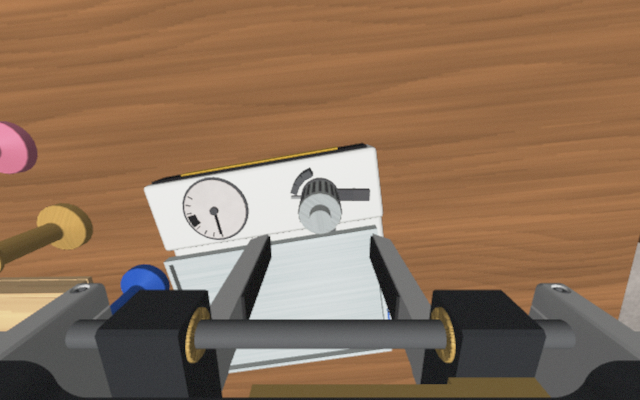

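View pics/s2.png

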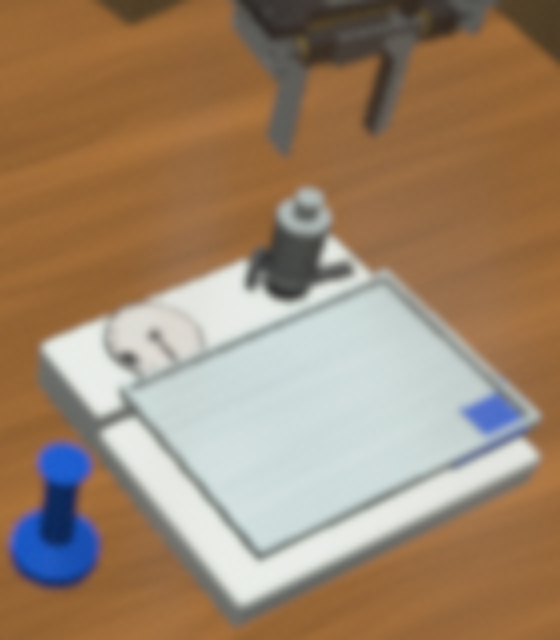

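```bash
python3 -c "
from h import *
c=camera('wrist'); save(c,'w4',(280,140,400,250),6)
for z in (52,60): 
  a=ray(c,370,195,z); d=a[:2]-[435.8,281.8]; print(a,np.hypot(*d),np.degrees(np.arctan2(d[1],d[0]))-4.3)
for h in (130,134,140): print(h,px(c,[435.7,281.8,h]),px(c,[435.7,281.8,h+18]))
"
```

```text
[441.98832868 343.18531455  52.        ] 61.69645252883473 79.94339107107457
[439.74235936 341.90237293  60.        ] 60.23153185535372 81.94711274063854
130 [319.4121642  215.77626402] [319.39109821 222.38742887]
134 [319.40772453 217.16956886] [319.38601011 223.98423118]
140 [319.40081392 219.33833502] [319.37806922 226.47633072]
```

View pics/w4.png

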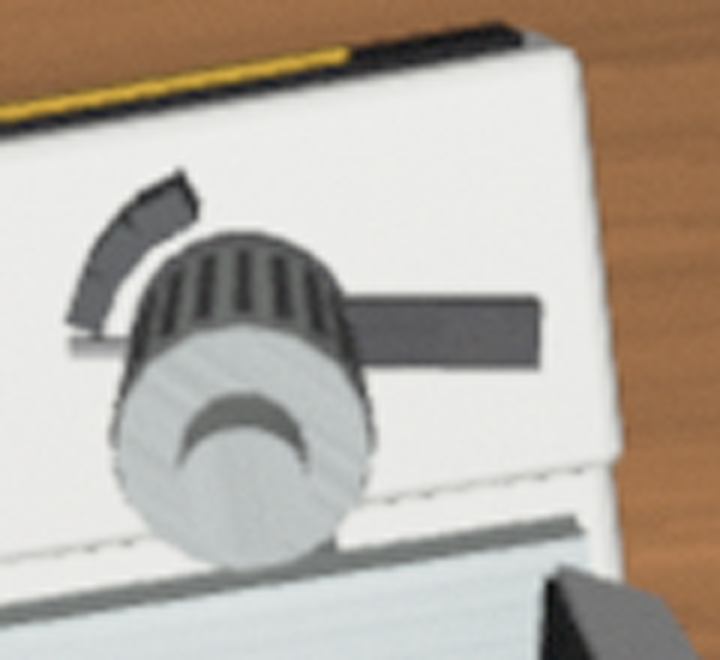

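jog_arm(
  increments=[
    [-3.6, -1.2, 0, 0, 0, 0, 0],
    [-3.6, -1.2, 0, 0, 0, 0, 0],
    [-3.6, -1.2, 0, 0, 0, 0, 0],
    [-3.6, -1.2, 0, 0, 0, 0, 0],
    [0, 0, 4, 0, 0, 0, 0],
    [0, 0, 4, 0, 0, 0, 0],
    [0, 0, 3, 0, 0, 0, 0],
    [0, 0, 1, 0, 0, 0, 0],
    [0, 0, 0, 0, 0, 0, 0],
    [0, 0, 0, 0, 0, 0, 0],
  ],
  squeeze=20,
)

```text
clock: 11.1
eef_pos: [574.4, 219.9, 104.1]
eef_rot: [3.141, 0.001, 3.043]
wrist_force: [-0.8, 0.4, -1.0]
finger_gap: -0.0
```

jog_arm(
  increments=[
    [0, 0, 1, 0, 0, 0, 0],
    [0, 0, 0.6, 0, 0, 0, 0],
    [0, 0, 0.4, 0, 0, 0, 0],
    [0, 0, 0.4, 0, 0, 0, 0],
    [0, 0, 0.2, 0, 0, 0, 0],
    [0, 0, 0.1, 0, 0, 0, 0],
    [0, 0, 0, 0, 0, 0, 0],
    [0, 0, 0, 0, 0, 0, 0],
  ],
)

```text
clock: 12.1
eef_pos: [574.7, 219.9, 77.6]
eef_rot: [3.141, 0.003, 3.043]
wrist_force: [-3.0, -0.8, 15.5]
finger_gap: 0.4
```

```bash
python3 -c "
from h import *
goto([576,220,78])
c=camera('top'); save(c,'t3',(150,140,270,260),5)"
```

```text
pos [574.7 219.9  77.6] yaw 3.043 gap 0.4 F [-3.  -0.8 15.5] t 12.1
shift cm [-0.13  0.02 -0.04] 
|d| 0.1
```

View pics/t3.png

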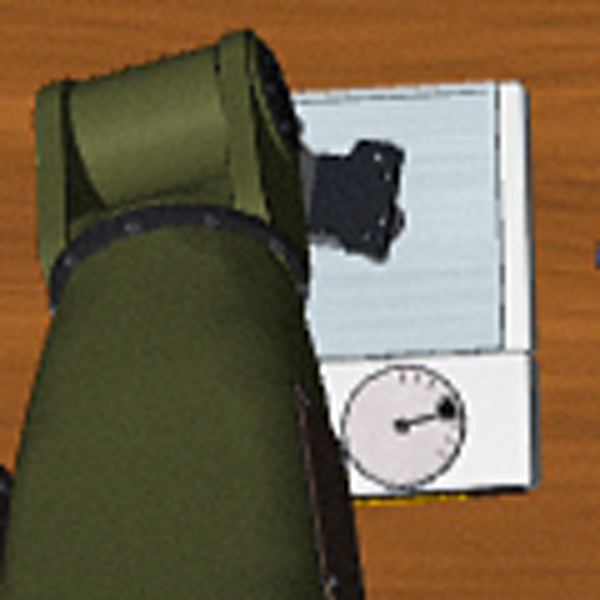

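Needle at about (447,410) in the crop is right on the black band. Holding for two seconds, then coming up.

jog_arm(
  increments=[
    [0, 0, 0, 0, 0, 0, 0],
    [0, 0, 0, 0, 0, 0, 0],
    [0, 0, 0, 0, 0, 0, 0],
    [0, 0, 0, 0, 0, 0, 0],
    [0, 0, 0, 0, 0, 0, 0],
    [0, 0, 0, 0, 0, 0, 0],
    [0, 0, 0, 0, 0, 0, 0],
    [0, 0, 0, 0, 0, 0, 0],
    [0, 0, 0, 0, 0, 0, 0],
    [0, 0, 0, 0, 0, 0, 0],
    [0, 0, 0, 0, 0, 0, 0],
    [0, 0, 0, 0, 0, 0, 0],
    [0, 0, 0, 0, 0, 0, 0],
    [0, 0, 0, 0, 0, 0, 0],
    [0, 0, 0, 0, 0, 0, 0],
    [0, 0, 0, 0, 0, 0, 0],
  ],
)

```text
clock: 14.15
eef_pos: [574.7, 219.9, 77.6]
eef_rot: [3.14, 0.003, 3.043]
wrist_force: [-2.8, -1.1, 14.2]
finger_gap: 0.5
```

jog_arm(
  increments=[
    [0, 0, -0.5, 0, 0, 0, 0],
    [0, 0, -0.5, 0, 0, 0, 0],
    [0, 0, -0.8, 0, 0, 0, 0],
    [0, 0, -2, 0, 0, 0, 0],
    [0, 0, -4, 0, 0, 0, 0],
    [0, 0, -5, 0, 0, 0, 2],
    [0, 0, -4, 0, 0, 0, 6],
  ],
)

```text
clock: 15.02
eef_pos: [573.7, 219.6, 245.8]
eef_rot: [3.142, 0.0, 3.043]
wrist_force: [-0.2, 0.5, -0.0]
finger_gap: 17.4
```

```bash
python3 -c "
from h import *
goto([457,-92,245],1.571)
c=camera('scene');s=c
for n in ['urn_mid','candlestick_mid','censer_mid']: find(c,n)
save(c,'s4',(150,140,480,310),2.4)
c=camera('top');t=c;save(c,'t4',(150,140,440,300),2.7)"
```

```text
pos [573.7 219.6 245.8] yaw 3.043 gap 17.4 F [-0.2  0.5 -0. ] t 15.025
shift cm [  8.56 -32.15   0.07] wz deg 84.4
|d| 33.3
urn_mid 0.91 [ 472. -379.   57.] [221. 226.]
urn_mid 0.82 [ 359. -412.   60.] [199. 201.]
urn_mid 0.68 [ 318. -316.   56.] [227. 182.]
urn_mid 0.29 [581. 213.  69.] [420. 184.]
candlestick_mid 0.73 [471. -98.  25.] [312. 201.]
candlestick_mid 0.68 [ 357. -130.   21.] [288. 179.]
candlestick_mid 0.61 [573.  -9.  22.] [353. 216.]
censer_mid 0.8 [ 445. -278.   46.] [252. 210.]
censer_mid 0.43 [474. -97.  24.] [313. 201.]
```

View pics/t4.png

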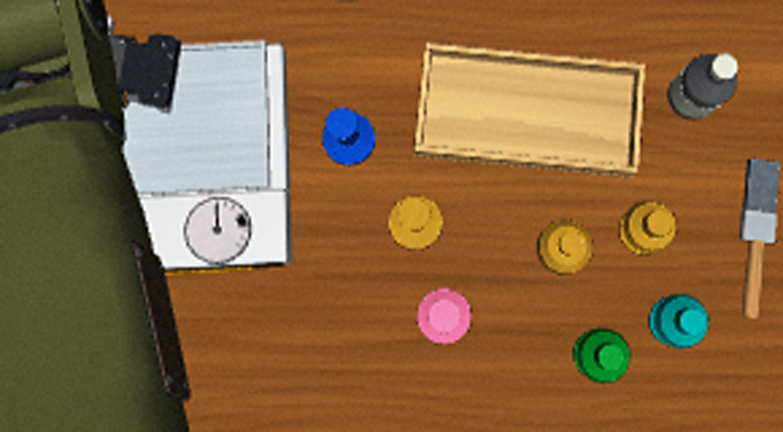

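View pics/s4.png

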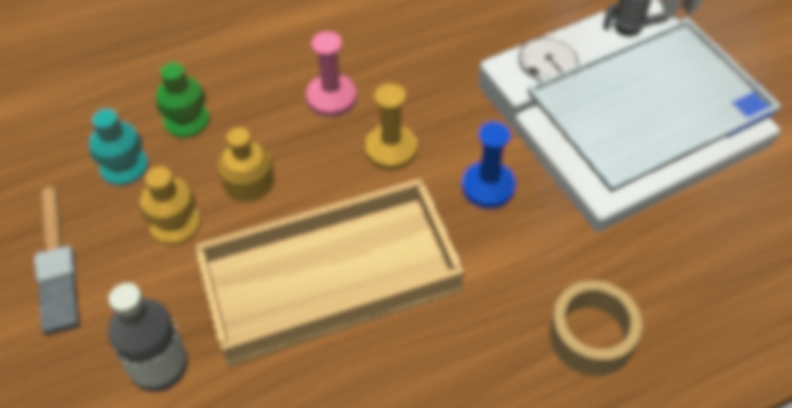

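jog_arm(
  increments=[
    [0.95, -3.57, 0, 0, 0, 0, 7],
    [0.95, -3.57, 0, 0, 0, 0, 7],
    [0.95, -3.57, 0, 0, 0, 0, 7],
    [0.95, -3.57, 0, 0, 0, 0, 7],
    [0.95, -3.57, 0, 0, 0, 0, 7],
    [0.95, -3.57, 0, 0, 0, 0, 7],
    [0.95, -3.57, 0, 0, 0, 0, 7],
    [0.95, -3.57, 0, 0, 0, 0, 7],
    [0.95, -3.57, 0, 0, 0, 0, 7],
    [0, 0, 0, 0, 0, 9.4, 7],
    [0, 0, 0, 0, 0, 9.4, 7],
    [0, 0, 0, 0, 0, 9.4, 7],
    [0, 0, 0, 0, 0, 9.4, 7],
    [0, 0, 0, 0, 0, 9.4, 7],
    [0, 0, 0, 0, 0, 9.4, 7],
    [0, 0, 0, 0, 0, 9.4, 7],
    [0, 0, 0, 0, 0, 9.4, 7],
    [0, 0, 0, 0, 0, 9.4, 7],
    [0, 0, 0, 0, 0, 0, 7],
  ],
)

```text
clock: 17.65
eef_pos: [456.8, -91.6, 242.7]
eef_rot: [-3.139, -0.001, 1.568]
wrist_force: [-0.3, -0.4, 0.3]
finger_gap: 69.8
```

```bash
python3 -c "
from h import *
goto([457,-92,76],1.571)
c=camera('wrist'); save(c,'w5');find(c,'candlestick_mid');print(px(c,[457,-92,110]),px(c,[457,-92,3]))
t=camera('top');find(t,'candlestick_mid')"
```

```text
pos [456.8 -91.6 242.7] yaw 1.568 gap 69.8 F [-0.3 -0.4  0.3] t 17.65
shift cm [-0.06  0.06 16.67] wz deg -0.2
|d| 16.7
candlestick_mid 0.97 [556.  -1.  32.] [399. 117.]
candlestick_mid 0.87 [ 348. -116.   29.] [243. 204.]
candlestick_mid 0.76 [458. -79.  27.] [322. 178.]
[321.17105486 203.98110969] [321.07576659 183.10005332]
candlestick_mid 0.65 [ 341. -133.   21.] [316. 258.]
candlestick_mid 0.41 [568.  12. 112.] [271. 185.]
```

View pics/w5.png

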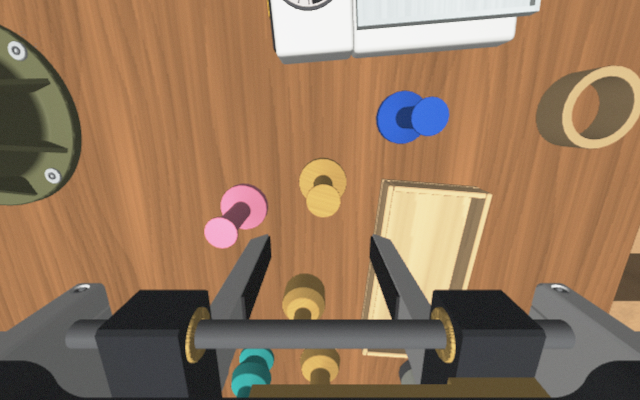

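jog_arm(
  increments=[
    [0.15, 0.15, 4, 0, 0, 0, 7],
    [0, 0, 4, 0, 0, 0, 7],
    [0, 0, 4, 0, 0, 0, 7],
    [0, 0, 3.3, 0, 0, 0, 7],
    [0, 0, 1.4, 0, 0, 0, 5],
    [0, 0, 0, 0, 0, 0, 3.5],
    [0, 0, 0, 0, 0, 0, 2.5],
    [0, 0, 0, 0, 0, 0, 2],
    [0, 0, 0, 0, 0, 0, 1.5],
    [0, 0, 0, 0, 0, 0, 1.5],
    [0, 0, 0, 0, 0, 0, 1.5],
  ],
  squeeze=25,
)

```text
clock: 19.23
eef_pos: [459.7, -90.4, 78.0]
eef_rot: [3.139, 0.001, 1.567]
wrist_force: [2.7, 0.8, 7.5]
finger_gap: 35.7
```

jog_arm(
  increments=[
    [0, 0, 0, 0, 0, 0, 1.5],
    [0, 0, 0, 0, 0, 0, 1.5],
  ],
)

```text
clock: 19.48
eef_pos: [459.7, -90.4, 78.0]
eef_rot: [3.139, 0.001, 1.567]
wrist_force: [2.1, 0.2, 6.9]
finger_gap: 36.1
```

```bash
python3 -c "
from h import *
goto([457,-92,76],1.571)
c=camera('wrist'); save(c,'w6');c=camera('scene'); save(c,'s6',(260,130,380,230),6)"
```

```text
pos [459.7 -90.4  78. ] yaw 1.567 gap 36.1 F [2.1 0.2 6.9] t 19.475
shift cm [-0.16 -0.27  0.2 ] wz deg -0.2
|d| 0.4
```

View pics/w6.png

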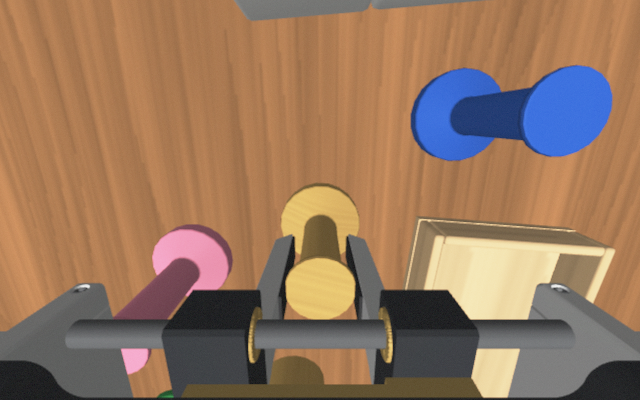

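View pics/s6.png

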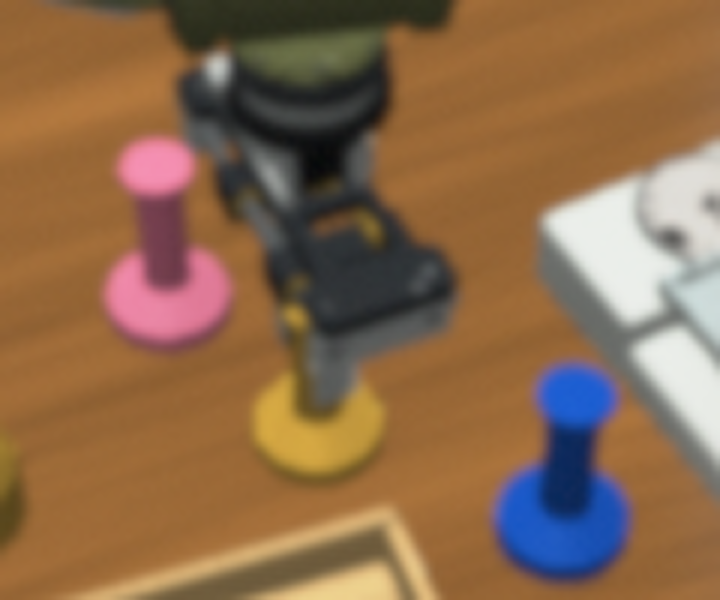

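jog_arm(
  increments=[
    [0, 0, 0, 0, 0, 0, 6],
    [0, 0, 0, 0, 0, 0, 6],
    [0, 0, -3, 0, 0, 0, 6],
    [0, 0, 0, 0, 0, 0, 5],
    [0, 0, 0, 0, 0, 0, 4],
    [0, 0, 0, 0, 0, 0, 3],
    [0, 0, 0, 0, 0, 0, 2],
    [0, 0, 0, 0, 0, 0, 1.5],
    [0, 0, 0, 0, 0, 0, 1.5],
    [0, 0, 0, 0, 0, 0, 1.5],
  ],
  squeeze=30,
)

```text
clock: 20.82
eef_pos: [458.7, -90.2, 106.8]
eef_rot: [-3.141, -0.0, 1.567]
wrist_force: [-0.0, 0.3, -3.8]
finger_gap: 35.6
```

jog_arm(
  increments=[
    [0, 0, -1, 0, 0, 0, 1.5],
    [0, 0, -2, 0, 0, 0, 1.5],
    [0, 0, -3, 0, 0, 0, 1.5],
    [0, 0, 0, 0, 0, 0, 1.5],
    [0, 0, 0, 0, 0, 0, 1.5],
  ],
)

```text
clock: 21.45
eef_pos: [458.4, -90.1, 166.2]
eef_rot: [-3.141, -0.0, 1.567]
wrist_force: [0.2, -0.2, -4.0]
finger_gap: 35.8
```

```bash
python3 -c "
from h import *
c=camera('wrist'); save(c,'w7');c=camera('scene'); save(c,'s7',(260,130,380,230),6)"
```

```text
(no output)
```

View pics/w7.png

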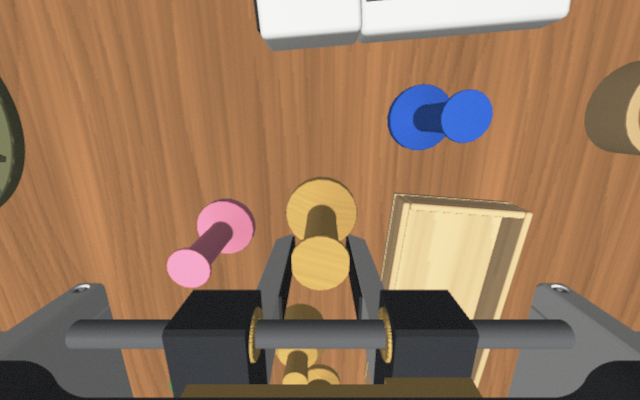

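View pics/s7.png

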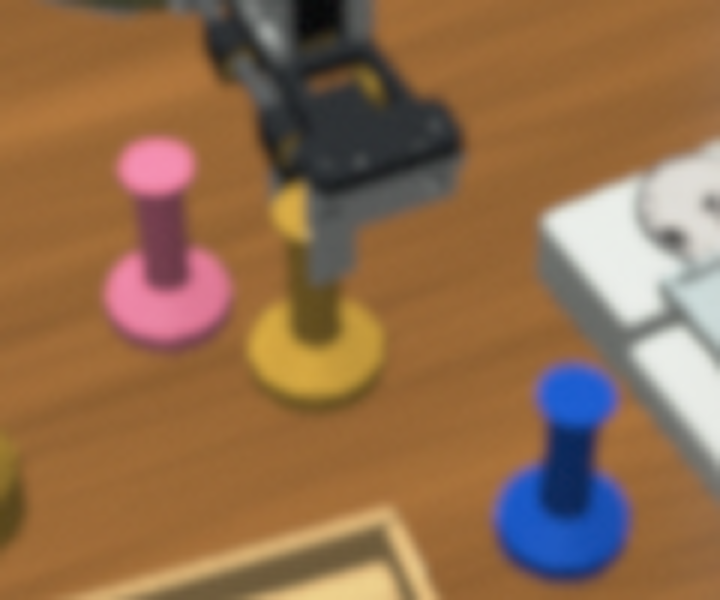

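jog_arm(
  increments=[
    [0, 0, -4, 0, 0, 0, 1.5],
    [0, 0, -4.5, 0, 0, 0, 1.5],
    [2, 0.55, 0, 0, 0, 0, 1.5],
    [3.7, 1.04, 0, 0, 0, 0, 1.5],
    [3.7, 1.04, 0, 0, 0, 0, 1.5],
    [3.7, 1.04, 0, 0, 0, 0, 1.5],
    [3.7, 1.04, 0, 0, 0, 0, 1.5],
    [3.7, 1.04, 0, 0, 0, 0, 1.5],
    [3.7, 1.04, 0, 0, 0, 0, 1.5],
    [3.7, 1.04, 0, 0, 0, 0, 1.5],
    [3.7, 1.04, 0, 0, 0, 0, 1.5],
    [3.7, 1.04, 0, 0, 0, 0, 1.5],
    [3.7, 1.04, 0, 0, 0, 0, 1.5],
    [0.1, 0, 2, 0, 0, 0, 1.5],
    [0, 0, 2, 0, 0, 0, 1.5],
    [0, 0, 0, 0, 0, 0, 1.5],
    [0, 0, 0, 0, 0, 0, 1.5],
  ],
)

```text
clock: 23.68
eef_pos: [570.1, 300.4, 212.4]
eef_rot: [3.141, -0.0, 1.567]
wrist_force: [0.1, -0.3, -3.5]
finger_gap: 35.8
```

```bash
python3 -c "
from h import *
goto([569,301,178],1.646)
c=camera('wrist'); save(c,'w8')"
```

```text
pos [570.1 300.4 212.4] yaw 1.567 gap 35.8 F [ 0.1 -0.3 -3.5] t 23.675
shift cm [ 0.06 -0.11  3.44] wz deg -4.6
|d| 3.4
```

View pics/w8.png

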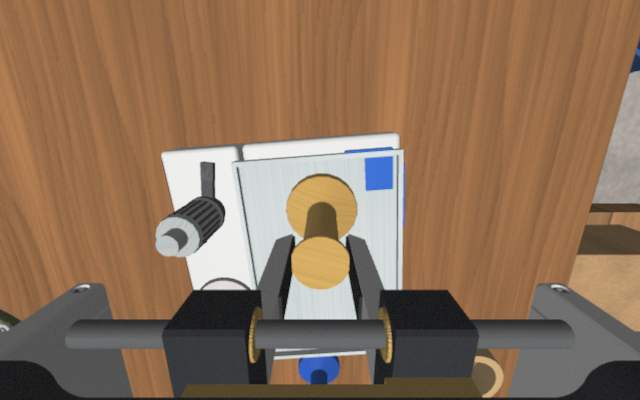

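jog_arm(
  increments=[
    [0, 0, 1.5, 0, 0, 0, 1.5],
    [0, 0, 1, 0, 0, 0, 1.5],
    [0, 0, 0.4, 0, 0, 0, 1.5],
    [0, 0, 0.3, 0, 0, 0, 1.5],
    [0, 0, 0.2, 0, 0, 0, 1.5],
    [0, 0, 0, 0, 0, 0, 1.5],
    [0, 0, 0, 0, 0, 0, 1.5],
  ],
)

```text
clock: 24.6
eef_pos: [570.0, 300.5, 178.5]
eef_rot: [3.141, -0.0, 1.567]
wrist_force: [-0.1, 1.5, 0.1]
finger_gap: 35.7
```

jog_arm(
  increments=[
    [0, 0, 0, 0, 0, 0, 4.5],
    [0, 0, 0, 0, 0, 0, 6],
    [0, 0, 0, 0, 0, 0, 6],
    [0, 0, 0, 0, 0, 0, 6],
    [0, 0, -2, 0, 0, 0, 6],
    [0, 0, -4, 0, 0, 0, 6],
    [0, 0, -2.5, 0, 0, 0, 6],
  ],
)

```text
clock: 25.48
eef_pos: [570.1, 300.5, 265.0]
eef_rot: [3.14, -0.001, 1.567]
wrist_force: [0.1, -0.3, -0.2]
finger_gap: 59.9
```

jog_arm(
  increments=[
    [-3.83, -0.89, 0, 0, 0, 0, 6],
    [-3.83, -0.89, 0, 0, 0, 0, 6],
    [-3.83, -0.89, 0, 0, 0, 0, 6],
    [-3.83, -0.89, 0, 0, 0, 0, 6],
    [-3.83, -0.89, 0, 0, 0, 0, 6],
    [-3.83, -0.89, 0, 0, 0, 0, 6],
    [-3.83, -0.89, 0, 0, 0, 0, 6],
    [-3.83, -0.89, 0, 0, 0, 0, 6],
    [-3.83, -0.89, 0, 0, 0, 0, 6],
    [-3.83, -0.89, 0, 0, 0, 0, 6],
    [-3.83, -0.89, 0, 0, 0, 0, 6],
    [-3.83, -0.89, 0, 0, 0, 0, 6],
    [-3.83, -0.89, 0, 0, 0, 0, 6],
    [-3.83, -0.89, 0, 0, 0, 0, 6],
    [-3.83, -0.89, 0, 0, 0, 0, 6],
    [0, 0, 0, 0, 0, 0, 6],
  ],
)

```text
clock: 27.48
eef_pos: [433.3, -275.4, 262.8]
eef_rot: [-3.141, 0.0, 1.564]
wrist_force: [0.2, 1.3, -0.1]
finger_gap: 60.7
```

```bash
python3 -c "
from h import *
goto([434,-273,86],1.571)
c=camera('wrist'); save(c,'w9');print(px(c,[434,-273,96]));find(c,'censer_mid');find(c,'urn_mid')
c=camera('top');save(c,'t9',(150,140,440,300),2.7);find(c,'candlestick_mid')"
```

```text
pos [ 433.3 -275.4  262.8] yaw 1.564 gap 60.7 F [ 0.2  1.3 -0.1] t 27.475
shift cm [ 0.24  0.07 17.68] wz deg -0.4
|d| 17.7
[321.24263625 193.59121064]
censer_mid 0.92 [ 429. -266.   55.] [317. 181.]
urn_mid 0.7 [ 309. -303.   62.] [229. 209.]
urn_mid 0.69 [ 451. -363.   65.] [333. 250.]
urn_mid 0.65 [ 365. -408.   54.] [276. 274.]
candlestick_mid 0.75 [ 349. -117.   19.] [311. 255.]
candlestick_mid 0.6 [522. 203.  73.] [214. 200.]
candlestick_mid 0.58 [567. 295. 100.] [184. 184.]
candlestick_mid 0.55 [561.  -6.  21.] [279. 192.]
```

View pics/w9.png

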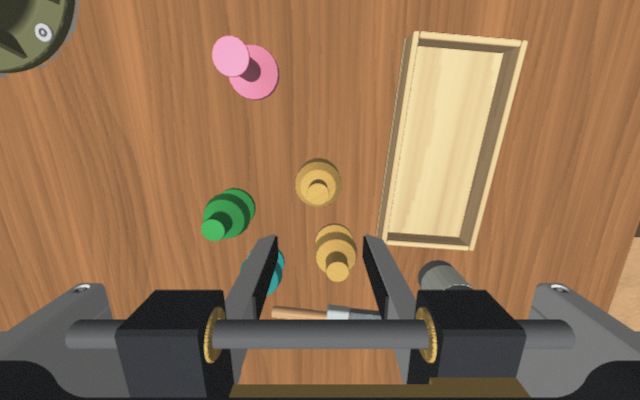

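View pics/t9.png

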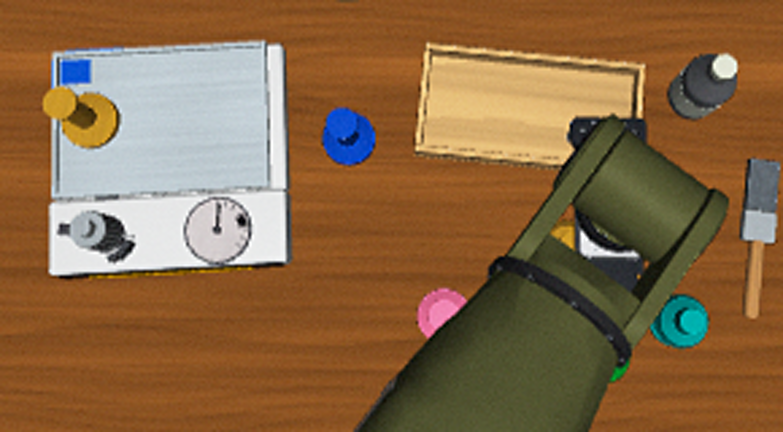

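jog_arm(
  increments=[
    [0.45, -0.2, 4, 0, 0, 0, 6],
    [0, 0, 4, 0, 0, 0, 6],
    [0, 0, 4, 0, 0, 0, 6],
    [0, 0, 4, 0, 0, 0, 6],
    [0, 0, 1.7, 0, 0, 0, 5],
    [0, 0, 0, 0, 0, 0, 4],
    [0, 0, 0, 0, 0, 0, 3],
    [0, 0, 0, 0, 0, 0, 2],
    [0, 0, 0, 0, 0, 0, 1],
    [0, 0, 0, 0, 0, 0, 1],
    [0, 0, 0, 0, 0, 0, 1],
    [0, 0, 0, 0, 0, 0, 1],
  ],
)

```text
clock: 29.22
eef_pos: [432.2, -269.5, 87.2]
eef_rot: [3.141, 0.001, 1.567]
wrist_force: [-4.3, -0.1, 7.9]
finger_gap: 26.1
```

jog_arm(
  increments=[
    [0, 0, -1, 0, 0, 0, 1],
    [0, 0, -2, 0, 0, 0, 1],
    [0, 0, -3, 0, 0, 0, 1],
    [0, 0, -3, 0, 0, 0, 1],
    [0, 0, -4, 0, 0, 0, 1],
    [0, 0, -4, 0, 0, 0, 1],
    [0, 0, 0, 0, 0, 0, 1],
  ],
)

```text
clock: 30.1
eef_pos: [432.7, -269.5, 258.8]
eef_rot: [3.137, 0.003, 1.567]
wrist_force: [0.4, -0.2, -5.9]
finger_gap: 25.7
```

```bash
python3 -c "
from h import *
goto([575,221,240],1.646)
c=camera('wrist'); save(c,'w10');c=camera('scene'); save(c,'s10',(180,80,380,250),4)"
```

```text
pos [ 432.7 -269.5  258.8] yaw 1.567 gap 25.7 F [ 0.4 -0.2 -5.9] t 30.1
shift cm [49.11 14.03  1.79] wz deg -4.5
|d| 51.1
```

View pics/s10.png

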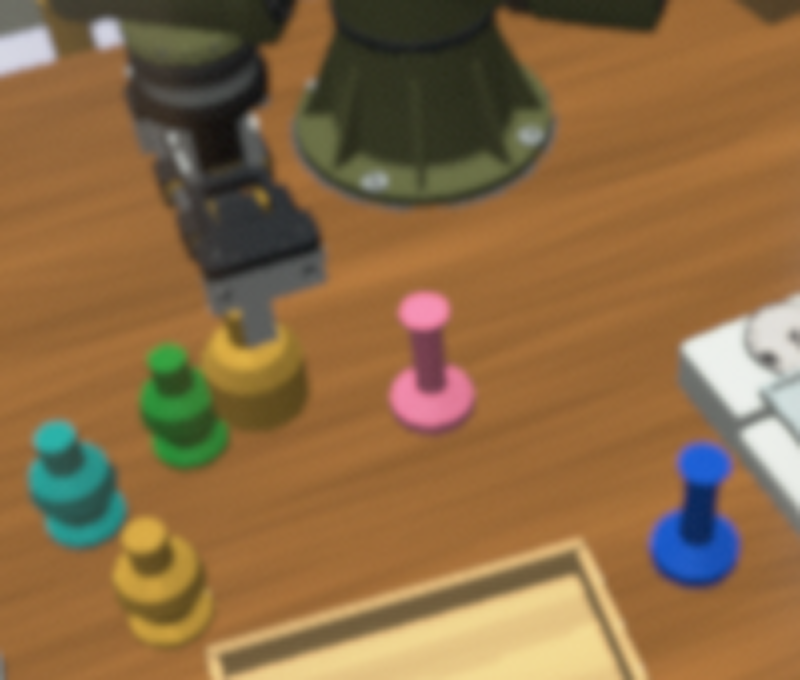

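View pics/w10.png

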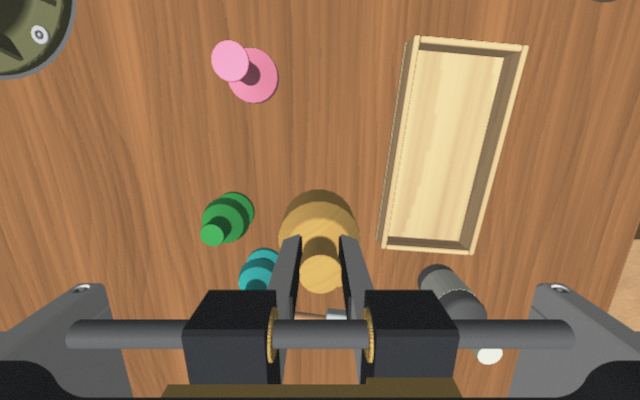

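jog_arm(
  increments=[
    [2, 0.57, 0, 0, 0, 0, 1],
    [3.6, 1.03, 0, 0, 0, 0, 1],
    [3.6, 1.03, 0, 0, 0, 0, 1],
    [3.6, 1.03, 0, 0, 0, 0, 1],
    [3.6, 1.03, 0, 0, 0, 0, 1],
    [3.6, 1.03, 0, 0, 0, 0, 1],
    [3.6, 1.03, 0, 0, 0, 0, 1],
    [3.6, 1.03, 0, 0, 0, 0, 1],
    [3.6, 1.03, 0, 0, 0, 0, 1],
    [3.6, 1.03, 0, 0, 0, 0, 1],
    [3.6, 1.03, 0, 0, 0, 0, 1],
    [3.6, 1.03, 0, 0, 0, 0, 1],
    [3.6, 1.03, 0, 0, 0, 0, 1],
    [3.6, 1.03, 0, 0, 0, 0, 1],
    [0, 0, 4, 0, 0, 0, 1],
    [0, 0, 3, 0, 0, 0, 1],
    [0, 0, 0, 0, 0, 0, 1],
  ],
)

```text
clock: 32.33
eef_pos: [572.1, 217.9, 182.0]
eef_rot: [-3.135, 0.002, 1.567]
wrist_force: [0.4, -0.0, -5.0]
finger_gap: 25.8
```

```bash
python3 -c "
from h import *
goto([575,218,158],1.646)
c=camera('wrist'); save(c,'w11')"
```

```text
pos [572.1 217.9 182. ] yaw 1.567 gap 25.8 F [ 0.4 -0.  -5. ] t 32.325
shift cm [0.01 0.31 2.39] wz deg -4.5
|d| 2.4
```

View pics/w11.png

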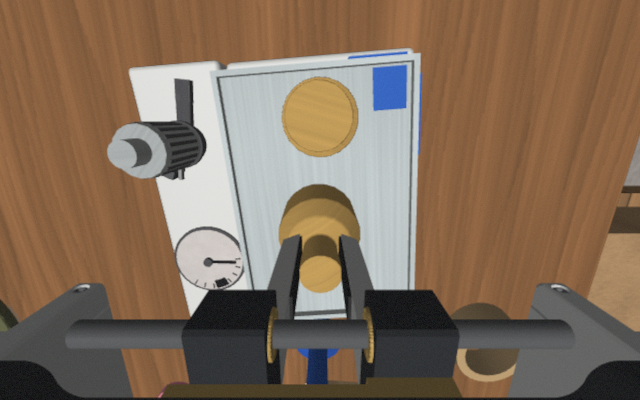

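jog_arm(
  increments=[
    [0, 0.2, 1.5, 0, 0, 0, 1],
    [0, 0, 0.6, 0, 0, 0, 1],
    [0, 0, 0.3, 0, 0, 0, 1],
    [0, 0, 0.3, 0, 0, 0, 1],
    [0, 0, 0.2, 0, 0, 0, 1],
    [0, 0, 0, 0, 0, 0, 1],
    [0, 0, 0, 0, 0, 0, 1],
  ],
)

```text
clock: 33.25
eef_pos: [575.7, 218.4, 157.2]
eef_rot: [3.141, -0.0, 1.567]
wrist_force: [-0.5, 0.5, -3.8]
finger_gap: 26.3
```

jog_arm(
  increments=[
    [0, 0, 0.2, 0, 0, 0, 1],
    [0, 0, 0.2, 0, 0, 0, 1],
    [0, 0, 0.2, 0, 0, 0, 1],
    [0, 0, 0, 0, 0, 0, 1],
    [0, 0, 0, 0, 0, 0, 1],
  ],
)

```text
clock: 33.88
eef_pos: [575.7, 218.4, 151.1]
eef_rot: [3.141, -0.0, 1.567]
wrist_force: [0.7, 1.8, 1.3]
finger_gap: 25.9
```

Supported by the pan now. Release, rise, then go to the urn.

jog_arm(
  increments=[
    [0, 0, 0, 0, 0, 0, 3.5],
    [0, 0, 0, 0, 0, 0, 5],
    [0, 0, 0, 0, 0, 0, 6],
    [0, 0, 0, 0, 0, 0, 6],
    [0, 0, -2, 0, 0, 0, 6],
    [0, 0, -4, 0, 0, 0, 6],
    [0, 0, -5, 0, 0, 0, 6],
  ],
)

```text
clock: 34.75
eef_pos: [575.3, 218.2, 261.5]
eef_rot: [-3.14, 0.001, 1.567]
wrist_force: [0.4, -0.1, 0.1]
finger_gap: 60.5
```

jog_arm(
  increments=[
    [-3.73, -0.73, 0, 0, 0, 0, 6],
    [-3.73, -0.73, 0, 0, 0, 0, 6],
    [-3.73, -0.73, 0, 0, 0, 0, 6],
    [-3.73, -0.73, 0, 0, 0, 0, 6],
    [-3.73, -0.73, 0, 0, 0, 0, 6],
    [-3.73, -0.73, 0, 0, 0, 0, 6],
    [-3.73, -0.73, 0, 0, 0, 0, 6],
    [-3.73, -0.73, 0, 0, 0, 0, 6],
    [-3.73, -0.73, 0, 0, 0, 0, 6],
    [-3.73, -0.73, 0, 0, 0, 0, 6],
    [-3.73, -0.73, 0, 0, 0, 0, 6],
    [-3.73, -0.73, 0, 0, 0, 0, 6],
    [-3.73, -0.73, 0, 0, 0, 0, 6],
    [-3.73, -0.73, 0, 0, 0, 0, 6],
    [-3.73, -0.73, 0, 0, 0, 0, 6],
    [-3.73, -0.73, 0, 0, 0, 0, 6],
    [0, 0, 0, 0, 0, 0, 6],
  ],
)

```text
clock: 36.88
eef_pos: [455.5, -379.8, 260.4]
eef_rot: [-3.141, -0.0, 1.564]
wrist_force: [-0.0, 0.3, 0.0]
finger_gap: 59.9
```

```bash
python3 -c "
from h import *
goto([455,-376,93],1.571)
c=camera('wrist'); save(c,'w12');print(px(c,[455,-376,100]));find(c,'urn_mid')
c=camera('top');save(c,'t12',(150,140,440,300),2.7);find(c,'candlestick_mid')
c=camera('scene');save(c,'s12',(150,100,480,310),2.4)"
```

```text
pos [ 455.5 -379.8  260.4] yaw 1.564 gap 59.9 F [-0.   0.3  0. ] t 36.875
shift cm [ 0.37 -0.05 16.74] wz deg -0.4
|d| 16.7
[320.24130471 193.84540993]
urn_mid 0.91 [ 313. -313.   66.] [205. 138.]
urn_mid 0.76 [ 453. -371.   66.] [319. 184.]
urn_mid 0.6 [ 348. -401.   67.] [239. 207.]
candlestick_mid 0.85 [566. 297.  89.] [184. 185.]
candlestick_mid 0.74 [567. 201.  62.] [216. 187.]
candlestick_mid 0.74 [558. 209. 116.] [209. 186.]
candlestick_mid 0.61 [562.  -7.  24.] [280. 191.]
candlestick_mid 0.54 [ 339. -126.   21.] [314. 258.]
```

View pics/w12.png

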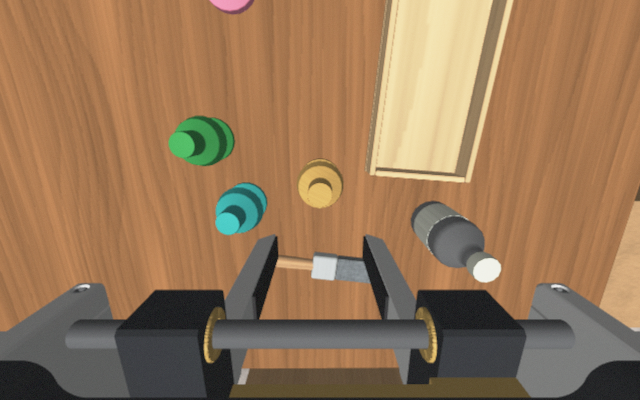

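View pics/s12.png

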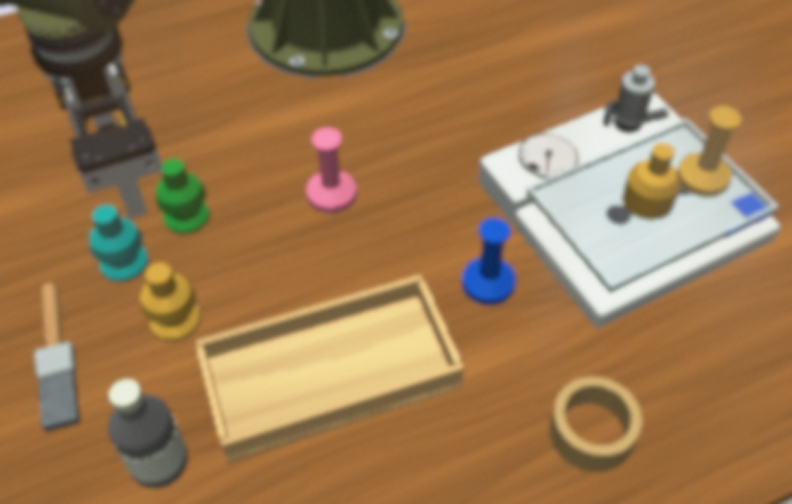

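jog_arm(
  increments=[
    [0.45, -0.05, 4, 0, 0, 0, 6],
    [0, 0, 4, 0, 0, 0, 6],
    [0, 0, 4, 0, 0, 0, 6],
    [0, 0, 3, 0, 0, 0, 6],
    [0, 0, 1.5, 0, 0, 0, 5],
    [0, 0, 0, 0, 0, 0, 4],
    [0, 0, 0, 0, 0, 0, 3],
    [0, 0, 0, 0, 0, 0, 2],
    [0, 0, 0, 0, 0, 0, 1],
    [0, 0, 0, 0, 0, 0, 1],
    [0, 0, 0, 0, 0, 0, 1],
    [0, 0, 0, 0, 0, 0, 1],
  ],
)

```text
clock: 38.62
eef_pos: [456.3, -373.9, 97.2]
eef_rot: [3.14, 0.001, 1.567]
wrist_force: [-1.5, -0.2, 6.1]
finger_gap: 29.7
```

jog_arm(
  increments=[
    [0, 0, -1, 0, 0, 0, 1],
    [0, 0, -2, 0, 0, 0, 1],
    [0, 0, -3, 0, 0, 0, 1],
    [0, 0, -3, 0, 0, 0, 1],
    [0, 0, -4, 0, 0, 0, 1],
    [0, 0, -4, 0, 0, 0, 1],
    [0, 0, 0, 0, 0, 0, 1],
    [0, 0, 0, 0, 0, 0, 1],
  ],
)

```text
clock: 39.62
eef_pos: [455.5, -373.1, 264.3]
eef_rot: [-3.14, -0.002, 1.567]
wrist_force: [-0.3, -0.5, -5.6]
finger_gap: 29.8
```

```bash
python3 -c "
from h import *
goto([581,138,260],1.571)
c=camera('wrist'); save(c,'w13');c=camera('scene'); save(c,'s13',(150,80,350,250),4)"
```

```text
pos [ 455.5 -373.1  264.3] yaw 1.567 gap 29.8 F [-0.3 -0.5 -5.6] t 39.625
shift cm [51.16 12.34  0.49] wz deg -0.2
|d| 52.6
```

View pics/s13.png

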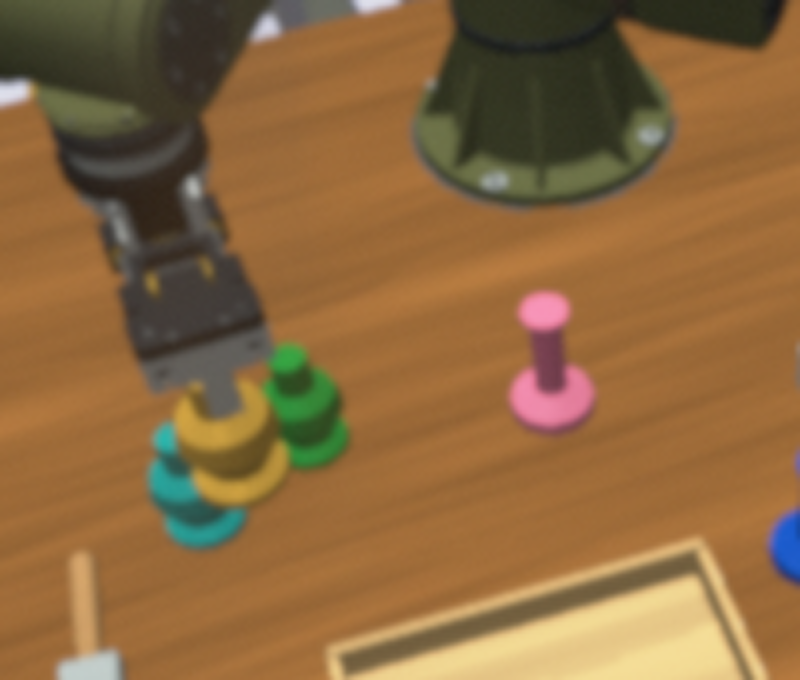

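jog_arm(
  increments=[
    [2.05, 0.5, 0, 0, 0, 0, 1],
    [3.77, 0.9, 0, 0, 0, 0, 1],
    [3.77, 0.9, 0, 0, 0, 0, 1],
    [3.77, 0.9, 0, 0, 0, 0, 1],
    [3.77, 0.9, 0, 0, 0, 0, 1],
    [3.77, 0.9, 0, 0, 0, 0, 1],
    [3.77, 0.9, 0, 0, 0, 0, 1],
    [3.77, 0.9, 0, 0, 0, 0, 1],
    [3.77, 0.9, 0, 0, 0, 0, 1],
    [3.77, 0.9, 0, 0, 0, 0, 1],
    [3.77, 0.9, 0, 0, 0, 0, 1],
    [3.77, 0.9, 0, 0, 0, 0, 1],
    [3.77, 0.9, 0, 0, 0, 0, 1],
    [3.77, 0.9, 0, 0, 0, 0, 1],
    [0, 0, 3.5, 0, 0, 0, 1],
    [0, 0, 3.5, 0, 0, 0, 1],
    [0, 0, 0, 0, 0, 0, 1],
    [0, 0, 0, 0, 0, 0, 1],
  ],
)

```text
clock: 41.98
eef_pos: [580.2, 137.0, 197.4]
eef_rot: [3.14, -0.0, 1.567]
wrist_force: [-0.6, -0.4, -3.1]
finger_gap: 29.5
```

```bash
python3 -c "
from h import *
goto([580,138,160],1.646)
c=camera('wrist'); save(c,'w14')
c=camera('top');save(c,'t14',(150,140,440,300),2.7)"
```

```text
pos [580.2 137.  197.4] yaw 1.567 gap 29.5 F [-0.6 -0.4 -3.1] t 41.975
shift cm [ 0.09 -0.03  3.74] wz deg -4.5
|d| 3.7
```

View pics/w14.png

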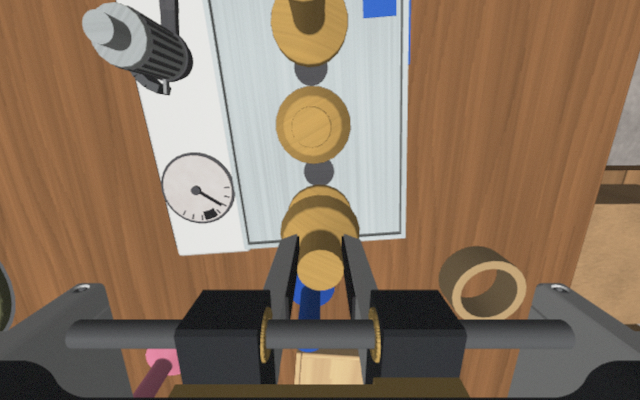

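View pics/t14.png

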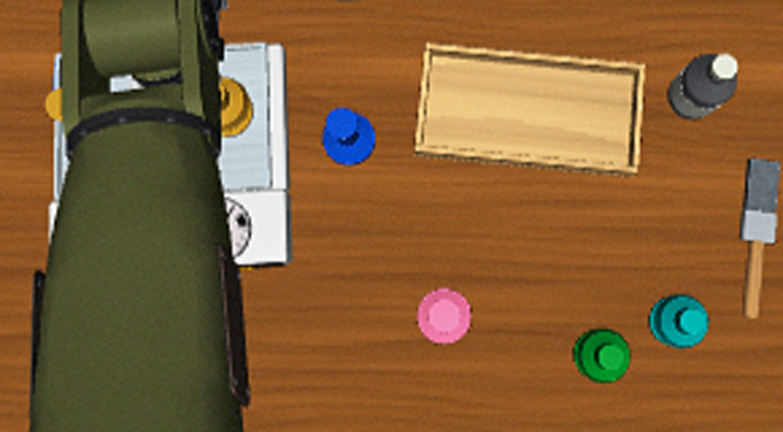

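jog_arm(
  increments=[
    [0, 0, 1.5, 0, 0, 0, 1],
    [0, 0, 1.3, 0, 0, 0, 1],
    [0, 0, 0.5, 0, 0, 0, 1],
    [0, 0, 0.3, 0, 0, 0, 1],
    [0, 0, 0.3, 0, 0, 0, 1],
    [0, 0, 0.2, 0, 0, 0, 1],
    [0, 0, 0.2, 0, 0, 0, 1],
    [0, 0, 0, 0, 0, 0, 1],
    [0, 0, 0, 0, 0, 0, 1],
  ],
)

```text
clock: 43.2
eef_pos: [580.1, 136.7, 153.2]
eef_rot: [3.141, -0.0, 1.567]
wrist_force: [-0.7, 1.1, 1.3]
finger_gap: 29.5
```

jog_arm(
  increments=[
    [0, 0, 0, 0, 0, 0, 3.5],
    [0, 0, 0, 0, 0, 0, 5],
    [0, 0, 0, 0, 0, 0, 6],
    [0, 0, 0, 0, 0, 0, 6],
    [0, 0, -2, 0, 0, 0, 6],
    [0, 0, -4, 0, 0, 0, 6],
    [0, 0, -5, 0, 0, 0, 6],
    [0, 0, -3, 0, 0, 0, 6],
    [0, 0, 0, 0, 0, 0, 6],
    [0, 0, 0, 0, 0, 0, 6],
    [0, 0, 0, 0, 0, 0, 6],
    [0, 0, 0, 0, 0, 0, 6],
    [0, 0, 0, 0, 0, 0, 6],
    [0, 0, 0, 0, 0, 0, 6],
    [0, 0, 0, 0, 0, 0, 6],
    [0, 0, 0, 0, 0, 0, 6],
    [0, 0, 0, 0, 0, 0, 6],
    [0, 0, 0, 0, 0, 0, 6],
  ],
)

```text
clock: 45.45
eef_pos: [580.0, 136.6, 293.0]
eef_rot: [3.142, -0.0, 1.567]
wrist_force: [1.0, 0.1, 0.0]
finger_gap: 60.2
```

```bash
python3 -c "
from h import *
goto([570,300,190],1.646)
c=camera('wrist'); save(c,'w15')
c=camera('scene');save(c,'s15',(330,90,490,240),5)"
```

```text
pos [580.  136.6 293. ] yaw 1.567 gap 60.2 F [1.  0.1 0. ] t 45.45
shift cm [16.33 -1.07 10.3 ] wz deg -4.5
|d| 19.3
```

View pics/w15.png

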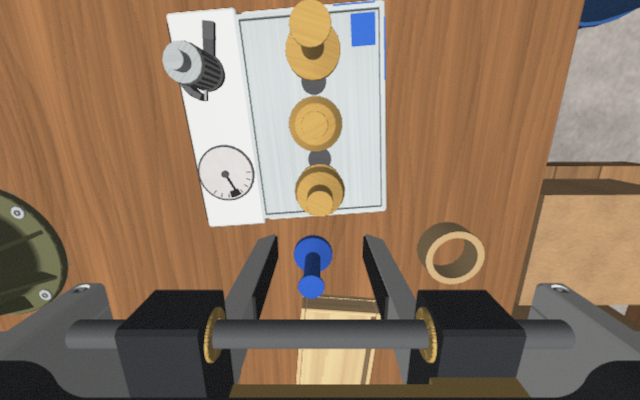

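View pics/s15.png

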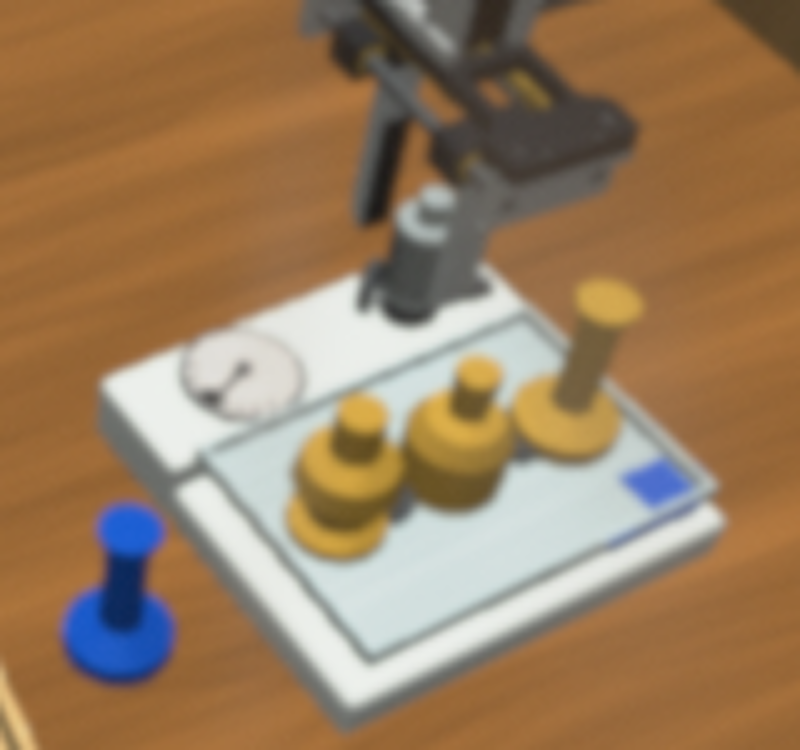

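jog_arm(
  increments=[
    [0, 0, 0, 0, 0, 0, 6],
    [0, 0, 0, 0, 0, 0, 6],
    [0, 0, 0, 0, 0, 0, 6],
    [0, 0, 0, 0, 0, 0, 6],
    [0, 0, 4, 0, 0, 0, 6],
    [0, 0, 4, 0, 0, 0, 6],
    [0, 0, 3, 0, 0, 0, 6],
    [0, 0, 2.2, 0, 0, 0, 6],
    [0, 0, 0.6, 0, 0, 0, 5],
    [0, 0, 0, 0, 0, 0, 4],
    [0, 0, 0, 0, 0, 0, 3],
    [0, 0, 0, 0, 0, 0, 2],
    [0, 0, 0, 0, 0, 0, 1],
    [0, 0, 0, 0, 0, 0, 1],
    [0, 0, 0, 0, 0, 0, 1],
    [0, 0, 0, 0, 0, 0, 1],
  ],
)

```text
clock: 47.55
eef_pos: [580.1, 136.6, 155.1]
eef_rot: [3.141, -0.0, 1.567]
wrist_force: [1.8, 0.3, 0.5]
finger_gap: 29.5
```

jog_arm(
  increments=[
    [0, 0, -0.5, 0, 0, 0, 1],
    [0, 0, -1.5, 0, 0, 0, 1],
    [0, 0, -3, 0, 0, 0, 1],
    [0, 0, -4, 0, 0, 0, 1],
    [0, 0, -2, 0, 0, 0, 1],
    [-2, 0.1, 0, 0, 0, 0, 1],
    [-3.6, 0.13, 0, 0, 0, 0, 1],
    [-3.6, 0.13, 0, 0, 0, 0, 1],
    [-3.6, 0.13, 0, 0, 0, 0, 1],
    [-3.6, 0.13, 0, 0, 0, 0, 1],
    [-3.6, 0.13, 0, 0, 0, 0, 1],
    [-3.6, 0.13, 0, 0, 0, 0, 1],
    [-3.6, 0.13, 0, 0, 0, 0, 1],
    [-3.6, 0.13, 0, 0, 0, 0, 1],
    [-3.6, 0.13, 0, 0, 0, 0, 1],
    [-3.6, 0.13, 0, 0, 0, 0, 1],
    [-3.6, 0.13, 0, 0, 0, 0, 1],
    [-3.6, 0.13, 0, 0, 0, 0, 1],
    [0, 0, 0, 0, 0, 0, 1],
    [0, 0, 0, 0, 0, 0, 1],
  ],
)

```text
clock: 50.05
eef_pos: [594.1, -315.6, 264.1]
eef_rot: [-3.14, -0.001, 1.566]
wrist_force: [-1.0, 0.6, -4.6]
finger_gap: 29.5
```

```bash
python3 -c "
from h import *
goto([595,-316,108],1.571)
c=camera('wrist'); save(c,'w16')
c=camera('top');save(c,'t16',(150,140,440,300),2.7)"
```

```text
pos [ 594.1 -315.6  264.1] yaw 1.566 gap 29.5 F [-1.   0.6 -4.6] t 50.05
shift cm [-0.05  0.11 15.61] wz deg -0.3
|d| 15.6
```

View pics/w16.png

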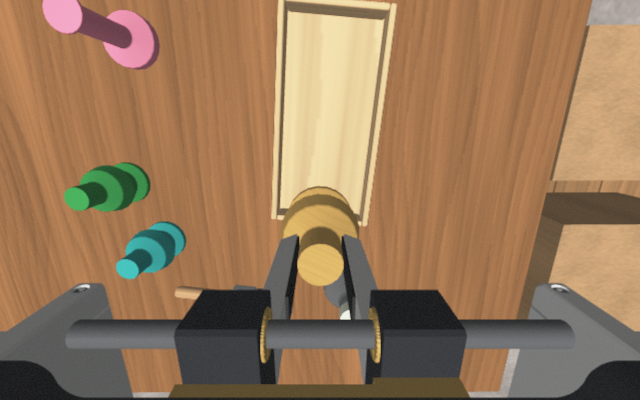

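View pics/t16.png

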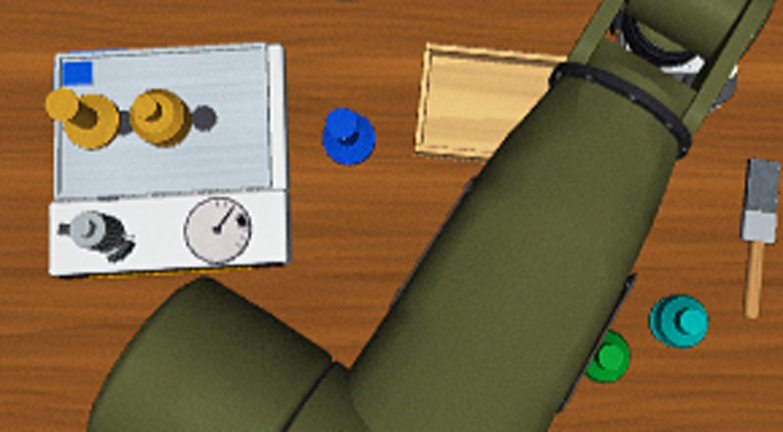

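```bash
python3 -c "
from h import *
c=camera('wrist'); R,t=rt(c); print('cam',-R.T@t, read_state()['eef_pos'])
for u,v in ((393,5),(272,221),(367,225),(281,0)): print(ray(c,u,v,45))
for p in ((683,-101),(660,-376),(522,-363),(543,-90)): print(p,px(c,[*p,45]))
s=camera('scene'); save(s,'s16',(220,60,400,310),3)"
```

```text
cam [ 594.4595398  -229.21695779  421.6162395 ] [ 594.7049616  -314.82970776  264.94546199]
[679.95870557 -99.57402609  45.        ]
[ 523.98645066 -366.65421347   45.        ]
[ 661.59730754 -373.50638793   45.        ]
[549.52325253 -93.85490626  45.        ]
(683, -101) [395.51920573   6.40593703]
(660, -376) [365.82650325 226.61069483]
(522, -363) [270.48325478 218.62282149]
(543, -90) [275.21504137  -3.86094125]
```

View pics/s16.png

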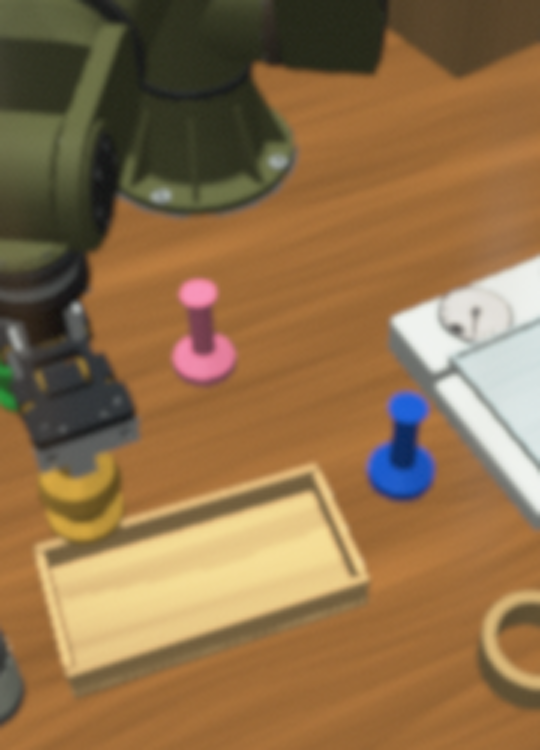

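jog_arm(
  increments=[
    [0, 0, 3.5, 0, 0, 0, 1],
    [0, 0, 4, 0, 0, 0, 1],
    [0, 0, 4, 0, 0, 0, 1],
    [0, 0, 2.5, 0, 0, 0, 1],
    [0, 0, 1, 0, 0, 0, 1],
    [0, 0, 0.3, 0, 0, 0, 1],
    [0, 0, 0.3, 0, 0, 0, 1],
    [0, 0, 0, 0, 0, 0, 1],
  ],
)

```text
clock: 51.25
eef_pos: [595.0, -315.5, 109.6]
eef_rot: [3.141, 0.0, 1.567]
wrist_force: [0.0, -0.3, -4.3]
finger_gap: 29.7
```

jog_arm(
  increments=[
    [0, 0, 0.15, 0, 0, 0, 1],
    [0, 0, 0.1, 0, 0, 0, 1],
    [0, 0, 0, 0, 0, 0, 1],
  ],
)

```text
clock: 51.62
eef_pos: [594.9, -315.7, 107.1]
eef_rot: [3.141, 0.001, 1.567]
wrist_force: [-1.5, -1.8, 0.2]
finger_gap: 29.3
```

jog_arm(
  increments=[
    [0, 0, 0, 0, 0, 0, 3.5],
    [0, 0, 0, 0, 0, 0, 5],
    [0, 0, 0, 0, 0, 0, 5.5],
    [0, 0, 0, 0, 0, 0, 5.5],
    [0, 0, -2, 0, 0, 0, 5.5],
    [0, 0, -4, 0, 0, 0, 5.5],
    [0, 0, -5, 0, 0, 0, 5.5],
    [0, 0, -4.5, 0, 0, 0, 6],
  ],
)

```text
clock: 52.62
eef_pos: [594.7, -315.4, 265.2]
eef_rot: [3.14, 0.001, 1.567]
wrist_force: [0.0, 0.1, -0.3]
finger_gap: 59.6
```

jog_arm(
  increments=[
    [3.81, -0.15, 0, 0, 0, 0, 6],
    [3.81, -0.15, 0, 0, 0, 0, 6],
    [3.81, -0.15, 0, 0, 0, 0, 6],
    [3.81, -0.15, 0, 0, 0, 0, 6],
    [3.81, -0.15, 0, 0, 0, 0, 6],
    [3.81, -0.15, 0, 0, 0, 0, 6],
    [3.81, -0.15, 0, 0, 0, 0, 6],
    [3.81, -0.15, 0, 0, 0, 0, 6],
    [3.81, -0.15, 0, 0, 0, 0, 6],
    [3.81, -0.15, 0, 0, 0, 0, 6],
    [3.81, -0.15, 0, 0, 0, 0, 6],
    [3.81, -0.15, 0, 0, 0, 0, 6],
    [3.81, -0.15, 0, 0, 0, 0, 6],
    [3.81, -0.15, 0, 0, 0, 0, 6],
    [0, 0, 0, 0, 0, 0, 6],
    [0, 0, 0, 0, 0, 0, 6],
  ],
)

```text
clock: 54.62
eef_pos: [576.0, 217.5, 262.3]
eef_rot: [3.141, -0.0, 1.567]
wrist_force: [0.0, -0.2, -0.3]
finger_gap: 59.6
```

```bash
python3 -c "
from h import *
goto([575.7,218.4,153],1.571)
c=camera('wrist'); save(c,'w17');print(px(c,[575.7,218.4,72-9+96]))
c=camera('scene');save(c,'s17',(180,90,490,310),2.5)"
```

```text
pos [576.  217.5 262.3] yaw 1.567 gap 59.6 F [ 0.  -0.2 -0.3] t 54.625
shift cm [ 0.09 -0.04 10.93] wz deg -0.2
|d| 10.9
[320.38752923 211.09620859]
```

View pics/w17.png

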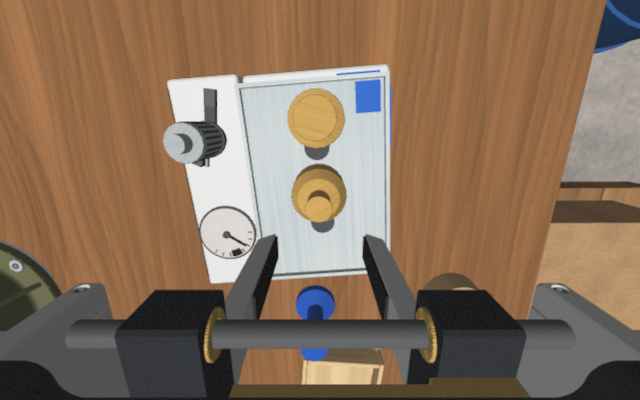

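View pics/s17.png

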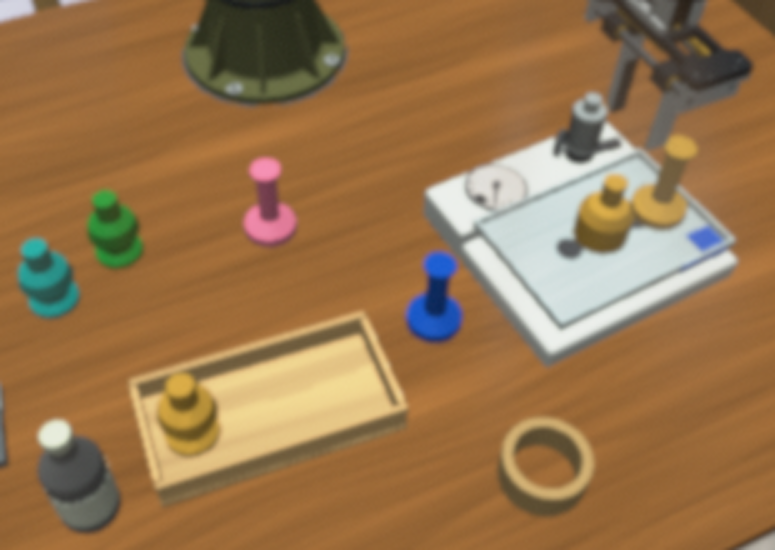

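jog_arm(
  increments=[
    [0.1, 0, 3.5, 0, 0, 0, 6],
    [0, 0, 3.5, 0, 0, 0, 6],
    [0, 0, 3, 0, 0, 0, 6],
    [0, 0, 0.9, 0, 0, 0, 5],
    [0, 0, 0, 0, 0, 0, 4],
    [0, 0, 0, 0, 0, 0, 3],
    [0, 0, 0, 0, 0, 0, 2],
    [0, 0, 0, 0, 0, 0, 1],
    [0, 0, 0, 0, 0, 0, 1],
    [0, 0, 0, 0, 0, 0, 1],
    [0, 0, 0, 0, 0, 0, 1],
  ],
)

```text
clock: 56.1
eef_pos: [575.9, 219.1, 152.5]
eef_rot: [-3.142, -0.0, 1.567]
wrist_force: [-2.3, 0.7, 1.0]
finger_gap: 26.0
```

jog_arm(
  increments=[
    [0, 0, -0.5, 0, 0, 0, 1],
    [0, 0, -1.5, 0, 0, 0, 1],
    [0, 0, -3, 0, 0, 0, 1],
    [0, 0, -4, 0, 0, 0, 1],
    [0, 0, -2.3, 0, 0, 0, 1],
    [-1.9, 0.15, 0, 0, 0, 0, 1],
    [-3.6, 0.22, 0, 0, 0, 0, 1],
    [-3.6, 0.22, 0, 0, 0, 0, 1],
    [-3.6, 0.22, 0, 0, 0, 0, 1],
    [-3.6, 0.22, 0, 0, 0, 0, 1],
    [-3.6, 0.22, 0, 0, 0, 0, 1],
    [-3.6, 0.22, 0, 0, 0, 0, 1],
    [-3.6, 0.22, 0, 0, 0, 0, 1],
    [-3.6, 0.22, 0, 0, 0, 0, 1],
    [-3.6, 0.22, 0, 0, 0, 0, 1],
    [-3.6, 0.22, 0, 0, 0, 0, 1],
    [-3.6, 0.22, 0, 0, 0, 0, 1],
    [-3.6, 0.22, 0, 0, 0, 0, 1],
    [0, 0, 0, 0, 0, 0, 1],
    [0, 0, 0, 0, 0, 0, 1],
  ],
)

```text
clock: 58.6
eef_pos: [601.3, -232.3, 264.5]
eef_rot: [-3.14, -0.001, 1.566]
wrist_force: [1.0, 0.8, -4.1]
finger_gap: 26.3
```

```bash
python3 -c "
from h import *
goto([602,-232.5,100],1.571)
c=camera('wrist'); save(c,'w18')"
```

```text
pos [ 601.3 -232.3  264.5] yaw 1.566 gap 26.3 F [ 1.   0.8 -4.1] t 58.6
shift cm [-0.03  0.09 16.45] wz deg -0.3
|d| 16.4
```

View pics/w18.png

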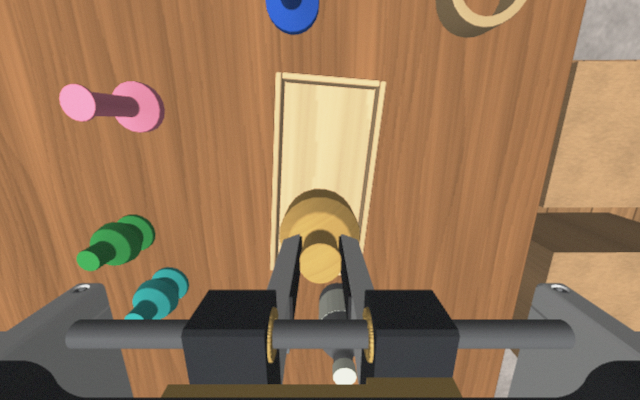

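jog_arm(
  increments=[
    [0, 0, 3.5, 0, 0, 0, 1],
    [0, 0, 4, 0, 0, 0, 1],
    [0, 0, 4, 0, 0, 0, 1],
    [0, 0, 3, 0, 0, 0, 1],
    [0, 0, 1.2, 0, 0, 0, 1],
    [0, 0, 0.4, 0, 0, 0, 1],
    [0, 0, 0.2, 0, 0, 0, 1],
    [0, 0, 0.2, 0, 0, 0, 1],
    [0, 0, 0, 0, 0, 0, 1],
  ],
)

```text
clock: 59.78
eef_pos: [602.1, -232.1, 100.9]
eef_rot: [3.141, 0.0, 1.567]
wrist_force: [0.3, -0.2, -4.7]
finger_gap: 25.7
```

jog_arm(
  increments=[
    [0, 0, 0.15, 0, 0, 0, 1],
    [0, 0, 0.15, 0, 0, 0, 1],
    [0, 0, 0, 0, 0, 0, 1],
  ],
)

```text
clock: 60.15
eef_pos: [602.6, -233.2, 99.8]
eef_rot: [3.139, 0.002, 1.566]
wrist_force: [-4.2, -3.6, 11.2]
finger_gap: 25.5
```

jog_arm(
  increments=[
    [0, 0, -0.1, 0, 0, 0, 1],
    [0, 0, 0, 0, 0, 0, 3.5],
    [0, 0, 0, 0, 0, 0, 5],
    [0, 0, 0, 0, 0, 0, 5.5],
    [0, 0, 0, 0, 0, 0, 5.5],
    [0, 0, -2, 0, 0, 0, 5.5],
    [0, 0, -4, 0, 0, 0, 5.5],
    [0, 0, -5, 0, 0, 0, 5.5],
    [0, 0, -5.5, 0, 0, 0, 6],
  ],
)

```text
clock: 61.28
eef_pos: [601.7, -231.9, 266.4]
eef_rot: [3.141, 0.0, 1.567]
wrist_force: [0.3, -0.1, -0.4]
finger_gap: 59.0
```

jog_arm(
  increments=[
    [3.81, -0.25, 0, 0, 0, 0, 6],
    [3.81, -0.25, 0, 0, 0, 0, 6],
    [3.81, -0.25, 0, 0, 0, 0, 6],
    [3.81, -0.25, 0, 0, 0, 0, 6],
    [3.81, -0.25, 0, 0, 0, 0, 6],
    [3.81, -0.25, 0, 0, 0, 0, 6],
    [3.81, -0.25, 0, 0, 0, 0, 6],
    [3.81, -0.25, 0, 0, 0, 0, 6],
    [3.81, -0.25, 0, 0, 0, 0, 6],
    [3.81, -0.25, 0, 0, 0, 0, 6],
    [3.81, -0.25, 0, 0, 0, 0, 6],
    [3.81, -0.25, 0, 0, 0, 0, 6],
    [3.81, -0.25, 0, 0, 0, 0, 6],
    [3.81, -0.25, 0, 0, 0, 0, 6],
    [0, 0, 0, 0, 0, 0, 6],
    [0, 0, 0, 0, 0, 0, 6],
  ],
)

```text
clock: 63.28
eef_pos: [569.2, 300.9, 264.3]
eef_rot: [3.141, -0.0, 1.567]
wrist_force: [-1.1, -0.3, 0.2]
finger_gap: 59.9
```

```bash
python3 -c "
from h import *
goto([570,300.4,180],1.571)
c=camera('wrist'); save(c,'w19');print(px(c,[570,300.4,72-1+110]))
c=camera('scene');save(c,'s19',(180,90,490,310),2.5)"
```

```text
pos [569.2 300.9 264.3] yaw 1.567 gap 59.9 F [-1.1 -0.3  0.2] t 63.275
shift cm [-0.05  0.07  8.43] wz deg -0.2
|d| 8.4
[321.59793569 219.29142315]
```

View pics/w19.png

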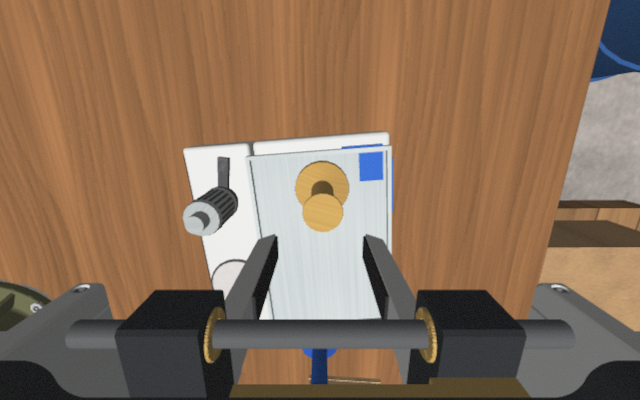

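View pics/s19.png

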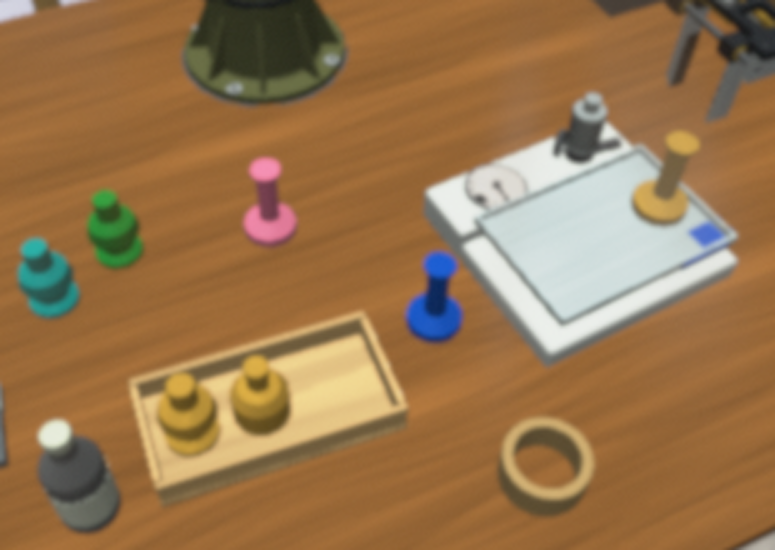

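jog_arm(
  increments=[
    [0, 0.1, 3, 0, 0, 0, 6],
    [0, 0, 3, 0, 0, 0, 6],
    [0, 0, 2, 0, 0, 0, 6],
    [0, 0, 0.6, 0, 0, 0, 5],
    [0, 0, 0, 0, 0, 0, 4],
    [0, 0, 0, 0, 0, 0, 3],
    [0, 0, 0, 0, 0, 0, 2],
    [0, 0, 0, 0, 0, 0, 1.5],
    [0, 0, 0, 0, 0, 0, 1.5],
    [0, 0, 0, 0, 0, 0, 1.5],
  ],
)

```text
clock: 64.62
eef_pos: [570.2, 301.5, 177.6]
eef_rot: [3.141, -0.0, 1.567]
wrist_force: [2.5, 0.1, 1.2]
finger_gap: 35.7
```

jog_arm(
  increments=[
    [0, 0, -0.5, 0, 0, 0, 1.5],
    [0, 0, -1.5, 0, 0, 0, 1.5],
    [0, 0, -3, 0, 0, 0, 1.5],
    [0, 0, -3.5, 0, 0, 0, 1.5],
    [0, 0, -1.3, 0, 0, 0, 1.5],
    [-1.8, 0.2, 0, 0, 0, 0, 1.5],
    [-3.6, 0.32, 0, 0, 0, 0, 1.5],
    [-3.6, 0.32, 0, 0, 0, 0, 1.5],
    [-3.6, 0.32, 0, 0, 0, 0, 1.5],
    [-3.6, 0.32, 0, 0, 0, 0, 1.5],
    [-3.6, 0.32, 0, 0, 0, 0, 1.5],
    [-3.6, 0.32, 0, 0, 0, 0, 1.5],
    [-3.6, 0.32, 0, 0, 0, 0, 1.5],
    [-3.6, 0.32, 0, 0, 0, 0, 1.5],
    [-3.6, 0.32, 0, 0, 0, 0, 1.5],
    [-3.6, 0.32, 0, 0, 0, 0, 1.5],
    [-3.6, 0.32, 0, 0, 0, 0, 1.5],
    [-3.6, 0.32, 0, 0, 0, 0, 1.5],
    [0, 0, 0, 0, 0, 0, 1.5],
    [0, 0, 0, 0, 0, 0, 1.5],
  ],
)

```text
clock: 67.12
eef_pos: [608.1, -148.7, 274.3]
eef_rot: [-3.14, -0.001, 1.566]
wrist_force: [-1.0, 0.8, -3.3]
finger_gap: 35.5
```

```bash
python3 -c "
from h import *
goto([609,-149,115],1.571)
c=camera('wrist'); save(c,'w20')"
```

```text
pos [ 608.1 -148.7  274.3] yaw 1.566 gap 35.5 F [-1.   0.8 -3.3] t 67.125
shift cm [-0.04  0.12 15.93] wz deg -0.3
|d| 15.9
```

View pics/w20.png

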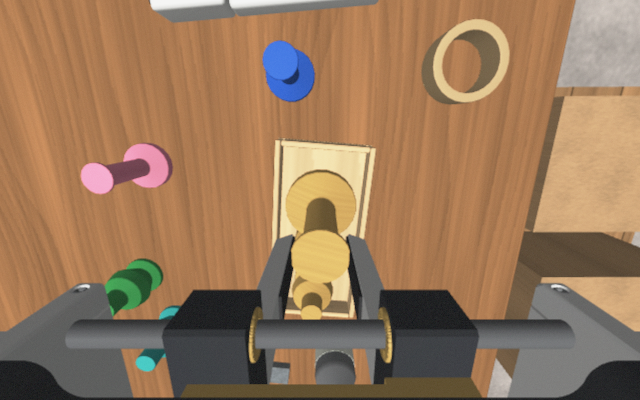

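jog_arm(
  increments=[
    [0, 0, 3.5, 0, 0, 0, 1.5],
    [0, 0, 4, 0, 0, 0, 1.5],
    [0, 0, 4, 0, 0, 0, 1.5],
    [0, 0, 2.6, 0, 0, 0, 1.5],
    [0, 0, 1, 0, 0, 0, 1.5],
    [0, 0, 0.4, 0, 0, 0, 1.5],
    [0, 0, 0.2, 0, 0, 0, 1.5],
    [0, 0, 0.1, 0, 0, 0, 1.5],
    [0, 0, 0, 0, 0, 0, 1.5],
  ],
)

```text
clock: 68.3
eef_pos: [608.9, -148.8, 117.9]
eef_rot: [3.141, 0.0, 1.567]
wrist_force: [0.2, -0.2, -4.2]
finger_gap: 35.2
```

jog_arm(
  increments=[
    [0, 0, 0.15, 0, 0, 0, 1.5],
    [0, 0, 0.1, 0, 0, 0, 1.5],
    [0, 0, 0, 0, 0, 0, 1.5],
  ],
)

```text
clock: 68.68
eef_pos: [609.3, -149.2, 116.2]
eef_rot: [3.14, 0.001, 1.567]
wrist_force: [-0.9, -1.5, 6.3]
finger_gap: 35.7
```

jog_arm(
  increments=[
    [0, 0, -0.05, 0, 0, 0, 3],
    [0, 0, 0, 0, 0, 0, 5],
    [0, 0, 0, 0, 0, 0, 6],
    [0, 0, 0, 0, 0, 0, 6],
    [0, 0, -2, 0, 0, 0, 6],
    [0, 0, -4, 0, 0, 0, 6],
    [0, 0, -5, 0, 0, 0, 6],
    [0, 0, -4, 0, 0, 0, 7],
  ],
)

```text
clock: 69.68
eef_pos: [608.7, -148.6, 267.5]
eef_rot: [3.141, 0.0, 1.567]
wrist_force: [-0.3, 0.1, -0.7]
finger_gap: 66.8
```

jog_arm(
  increments=[
    [3.31, -1.35, 0, 0, 0, 0, 7],
    [3.31, -1.35, 0, 0, 0, 0, 7],
    [3.31, -1.35, 0, 0, 0, 0, 7],
    [3.31, -1.35, 0, 0, 0, 0, 7],
    [3.31, -1.35, 0, 0, 0, 0, 7],
    [3.31, -1.35, 0, 0, 0, 0, 7],
    [3.31, -1.35, 0, 0, 0, 0, 7],
    [3.31, -1.35, 0, 0, 0, 0, 7],
    [3.31, -1.35, 0, 0, 0, 0, 7],
    [3.31, -1.35, 0, 0, 0, 0, 7],
    [3.31, -1.35, 0, 0, 0, 0, 7],
    [3.31, -1.35, 0, 0, 0, 0, 7],
    [3.31, -1.35, 0, 0, 0, 0, 7],
    [0, 0, 0, 0, 0, 0, 7],
  ],
)

```text
clock: 71.42
eef_pos: [434.1, 283.8, 265.3]
eef_rot: [-3.141, -0.0, 1.569]
wrist_force: [-0.2, -0.2, 0.2]
finger_gap: 70.0
```

jog_arm(
  increments=[
    [0, 0, 0, 0, 0, -9.4, 7],
    [0, 0, 0, 0, 0, -9.4, 7],
    [0, 0, 0, 0, 0, -9.4, 7],
    [0, 0, 0, 0, 0, -9.4, 7],
    [0, 0, 0, 0, 0, -9.4, 7],
    [0, 0, 0, 0, 0, -9.4, 7],
    [0, 0, 0, 0, 0, -9.4, 7],
    [0, 0, 0, 0, 0, -9.4, 7],
    [0, 0, 0, 0, 0, -9.4, 7],
    [0, 0, 0, 0, 0, 0, 7],
    [0, 0, 0, 0, 0, 0, 7],
  ],
)

```text
clock: 72.8
eef_pos: [435.1, 282.0, 265.4]
eef_rot: [-3.142, -0.0, 3.039]
wrist_force: [1.2, 0.6, -0.3]
finger_gap: 70.1
```

```bash
python3 -c "
from h import *
goto([435.5,281.7,112],3.043)
c=camera('wrist'); save(c,'w21')
c=camera('top');save(c,'t21',(150,140,440,300),2.7)
c=camera('scene');save(c,'s21',(180,90,490,310),2.5)"
```

```text
pos [435.1 282.  265.4] yaw 3.039 gap 70.1 F [ 1.2  0.6 -0.3] t 72.8
shift cm [-0.04 -0.02 15.34] wz deg -0.2
|d| 15.3
```

View pics/w21.png

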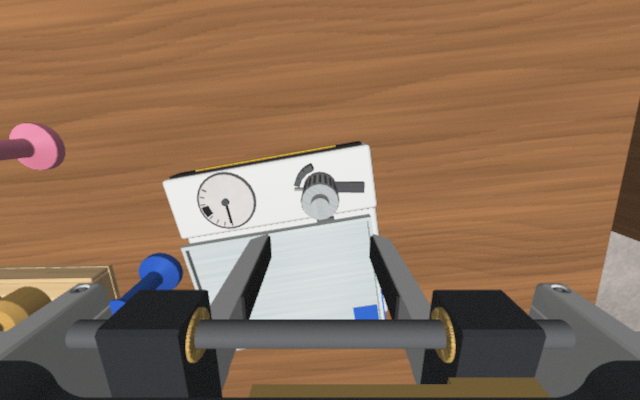

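View pics/s21.png

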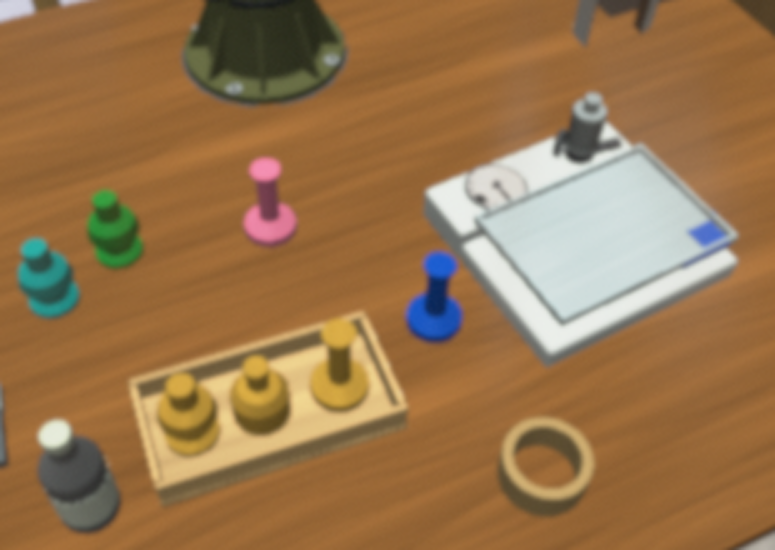

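View pics/t21.png

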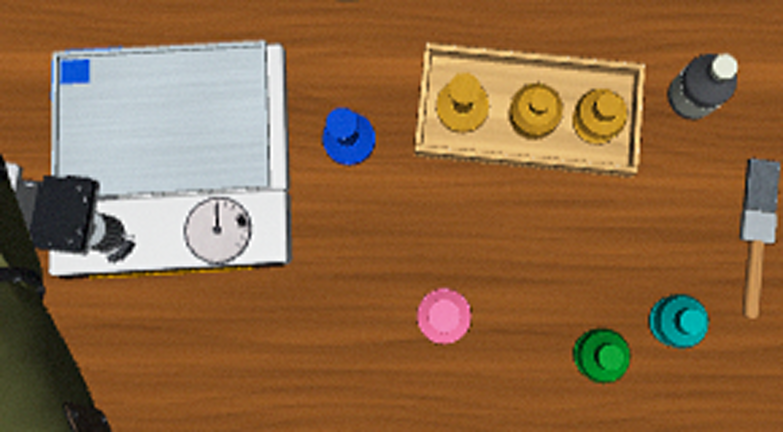

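All three castings stand in the crate, the needle is at rest and the pan is empty. Gripping the collar to lock it.

jog_arm(
  increments=[
    [0, 0, 4, 0, 0, 0, 8.5],
    [0, 0, 4, 0, 0, 0, 8.5],
    [0, 0, 4, 0, 0, 0, 8.5],
    [0, 0, 2.5, 0, 0, 0, 8],
    [0, 0, 0.8, 0, 0, 0, 6.5],
    [0, 0, 0, 0, 0, 0, 5.5],
    [0, 0, 0, 0, 0, 0, 4.6],
    [0, 0, 0, 0, 0, 0, 4],
    [0, 0, 0, 0, 0, 0, 3.5],
    [0, 0, 0, 0, 0, 0, 3.5],
    [0, 0, 0, 0, 0, 0, 3.5],
  ],
  squeeze=40,
)

```text
clock: 74.32
eef_pos: [435.3, 281.9, 113.3]
eef_rot: [-3.141, 0.001, 3.043]
wrist_force: [-1.5, -6.3, 6.7]
finger_gap: 41.6
```

jog_arm(
  increments=[
    [0, 0, -0.4, 0, 0, 0, 3.5],
    [0, 0, -0.4, 0, 0, 0, 3.5],
    [0, 0, -0.4, 0, 0, 0, 3.5],
    [0, 0, -0.1, 0, 0, 0, 3.5],
    [0, 0, 0, 0, 0, 0, 3.5],
    [0, 0, 0, 0, 0, 0, 3.5],
  ],
)

```text
clock: 75.08
eef_pos: [435.0, 282.0, 125.2]
eef_rot: [-3.141, -0.0, 3.043]
wrist_force: [4.1, -4.0, -9.6]
finger_gap: 41.8
```

jog_arm(
  increments=[
    [0, 0, -0.05, 0, 0, 5, 3.5],
    [0, 0, 0, 0, 0, 7, 3.5],
    [0, 0, 0, 0, 0, 7, 3.5],
    [0, 0, 0, 0, 0, 7, 3.5],
    [0, 0, 0, 0, 0, 7, 3.5],
    [0, 0, 0, 0, 0, 7, 3.5],
    [0, 0, 0, 0, 0, 7, 3.5],
    [0, 0, 0, 0, 0, 7, 3.5],
    [0, 0, 0, 0, 0, 7, 3.5],
    [0, 0, 0, 0, 0, 7, 3.5],
    [0, 0, 0, 0, 0, 7, 3.5],
    [0, 0, 0, 0, 0, 5, 3.5],
    [0, 0, 0, 0, 0, 1, 3.5],
    [0, 0, 0, 0, 0, 0, 3.5],
    [0, 0, 0, 0, 0, 0, 3.5],
  ],
)

```text
clock: 76.95
eef_pos: [435.7, 282.2, 126.0]
eef_rot: [3.14, 0.0, 1.63]
wrist_force: [7.2, -2.3, -9.9]
finger_gap: 41.3
```

```bash
python3 -c "
from h import *
goto([435.5,281.7,112],1.646);print(read_state()['moment'])"
```

```text
pos [435.7 282.2 126. ] yaw 1.63 gap 41.3 F [ 7.2 -2.3 -9.9] t 76.95
shift cm [-0.05 -0.03  1.4 ] wz deg -0.9
|d| 1.4
[-0.56343533 -1.88855437  0.49429557]
```

Moment 0.5 N m says the latch sits on its locked stop. Lowering, releasing and rising.

jog_arm(
  increments=[
    [0, 0, 0.4, 0, 0, 0, 3.5],
    [0, 0, 0.4, 0, 0, 0, 3.5],
    [0, 0, 0.4, 0, 0, 0, 3.5],
    [0, 0, 0.15, 0, 0, 0, 3.5],
    [0, 0, 0, 0, 0, 0, 3.5],
    [0, 0, 0, 0, 0, 0, 6.5],
    [0, 0, 0, 0, 0, 0, 7],
    [0, 0, 0, 0, 0, 0, 7],
    [0, 0, -3, 0, 0, 0, 7],
    [0, 0, -4, 0, 0, 0, 7],
    [0, 0, -4, 0, 0, 0, 7],
    [0, 0, 0, 0, 0, 0, 7],
    [0, 0, 0, 0, 0, 0, 7],
  ],
)

```text
clock: 78.58
eef_pos: [434.6, 282.2, 221.6]
eef_rot: [-3.141, 0.0, 1.63]
wrist_force: [-0.2, 0.9, -0.2]
finger_gap: 69.8
```

```bash
python3 -c "
from h import *
goto([435.5,281.7,112],1.646)
c=camera('wrist'); save(c,'w22',(240,110,480,330),3);
for h in (130,134,139): print(h,px(c,[435.5,281.8,h]))
c=camera('top');save(c,'t22',(150,100,440,300),2.7)
c=camera('scene');save(c,'s22',(150,90,490,310),2.3)"
```

```text
pos [434.6 282.2 221.6] yaw 1.63 gap 69.8 F [-0.2  0.9 -0.2] t 78.575
shift cm [-0.05  0.09 10.96] wz deg -0.9
|d| 11.0
130 [321.69612985 216.27130646]
134 [321.71528884 217.67722846]
139 [321.74004974 219.49422906]
```

View pics/w22.png

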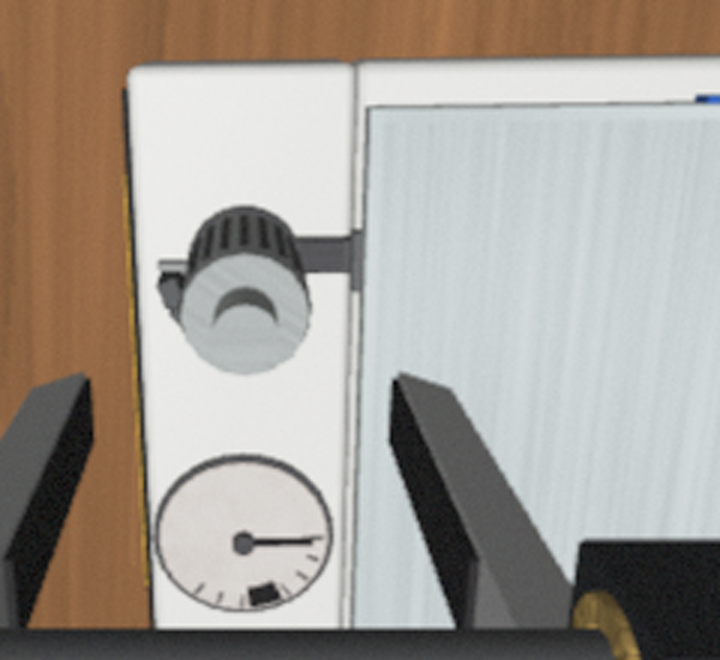

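View pics/s22.png

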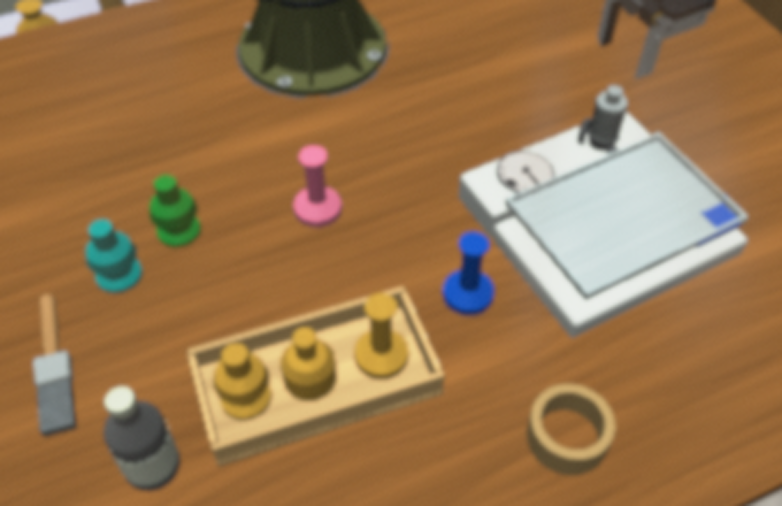

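View pics/t22.png

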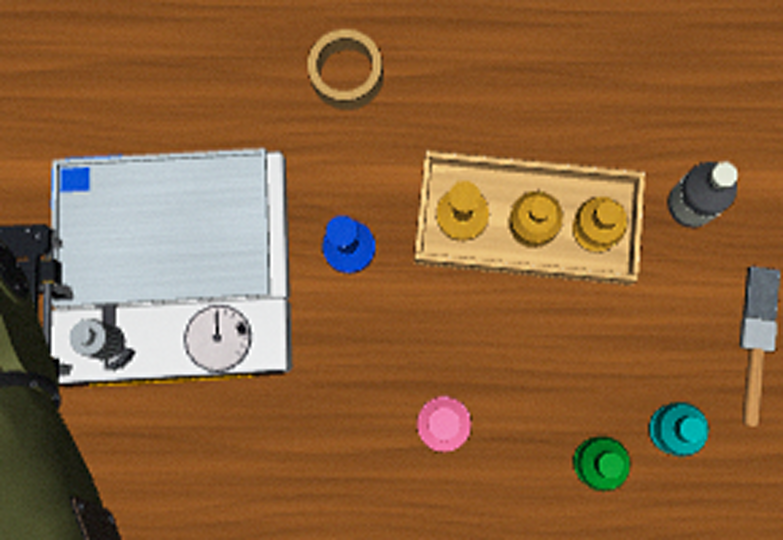

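```bash
python3 -c "
from cell import *
print(sign_off()); print(read_state()['clock'])"
```

```text
the job is handed in; nothing more can be done
None
the job is handed in; nothing more can be done
```

The whole sequence is done and the job is handed in at about 79 s of the 210 s allowed; `sign_off()` gives no verdict.

- **Release and press:** I turned the latch to about 1.4 rad and let the collar drop home. I then pressed the bare pan to about 16 mm, with the needle on the black band, and held it for over 2 s.
- **Castings:** The urn, censer and candlestick were the ones present. They stood upright on the pan for over 2 s with the hand away, and the needle stood on the band. They now stand in a row in the crate.
- **Locking:** I turned the empty pan's latch back until it met its locked stop and let the collar down.

**Last checks:**
- The pictures show all three castings upright in the crate, and the needle at rest.
- The latch finger points under the pan's tab, and the sleeve sits at its home height.
- The tape, brush, bottle and coloured look-alikes show no movement.
- The gripper is open and clear, with wrist force under 1 N.

**What did not go as planned:**
- My first grip on the candlestick stem closed at 36 mm instead of 26 mm, because the fingers met its rim. I let go and gripped the rim itself instead.
- Setting the censer in the crate pressed with about 11 N, well inside the limits.
- The camera estimates of positions differed by 2 to 8 mm between views. I used values between them and had no trouble gripping or placing.

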